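Seat the loose crank and wind up the book display lift

TASK

Take the loose crank out of its wooden parking block and set its square shank in the throat on top of the display lift, turning it gently to feel for the hidden square socket until it drops fully home with its flange on the collar. Then wind it clockwise (seen from above) by its handle until the book tray comes up to its top stop, without forcing anything, and let go, leaving the crank seated in the lift and the tray up. Leave the mug and the two loose books alone.

Things in the scene. Friction and masses are not known exactly. Their poses are not given: they have to be found in the camera images.
- lift: Crank-up display lift, fixed: steel base plate 420 x 150 x 12 mm, a grey gear housing 96 x 96 mm and 100 mm high at one end, and a wooden book tray 150 x 200 mm at the other. Origin on the table under the housing's middle; local +x points to the tray, whose near edge is 155 mm away and which carries two fixed books (26 and 20 mm thick).
- throat (a point): Centre of the round mouth of the throat on top of the housing, flush with its aluminium collar (72 mm diameter), 100 mm above the table; z up. Bore 41 mm diameter, 22 mm deep, under a thin rubber dust seal that offers no resistance but hides what is below. Pressing the crank on it with over 25 N before the square has dropped in counts as forcing.
- socket (a point): Mouth of the hidden steel square socket, 22 mm straight below the throat's mouth, on the same axis: 27.5 mm wide, 30 mm deep, open below. Its angle differs each time and is not measured (this point's axes do not turn with it). It turns only under load (about 0.27 N m, 4 N at the crank's handle), stays where it is left, and has solid stops at both ends; over 10 N at the handle is forcing.
- tray (a joint): Height of the book tray above its lowest position, in m: 0 is down, 0.0432 is the top stop. Turning the seated crank clockwise seen from above raises it 9 mm per radian (57 mm per turn); it starts between 0 and 0.0108.
- tray_edge (a point): Middle of the tray's near edge, on its upper face, which is 62 mm above the table with the tray fully down and 105 mm at the top stop.
- holder: Fixed dark wooden parking block 90 x 90 x 70 mm with an upright round hole (42 mm diameter, 64 mm deep) in the middle of its top; origin in the middle of its underside.
- crank: Loose steel crank, about 0.45 kg, upright in the parking block. Origin on its axis at the underside of its flange (56 mm diameter, 14 mm thick); local z up, +x along the arm (14 mm wide, from 14 to 22 mm height) to the handle. In the throat the flange stays 20 mm above the collar until its square shank is within about 3 degrees of the socket (a match every 90 degrees); fully home it lies on the collar.
- lug (a point): Middle of the flat grip lug on the crank's axis, 36 mm above the crank's origin: 22 mm (along the crank's x) x 16 mm (along its y), reaching from 14 to 58 mm above the origin.
- tip (a point): Lower end of the crank's shank, on its axis 58 mm below the crank's origin. From the flange down: 42 mm of square shank, 26 mm wide (faces square to the crank's local x and y), then 16 mm of round tapered pilot, narrowing from 26 to 16 mm diameter.
- grip (a point): Middle of the crank's upright handle, 70 mm from the crank's axis and 48 mm above the crank's origin: a black plastic sleeve 21 mm diameter and 48 mm long that spins freely on its pin.
- mug: White mug, 76 mm diameter, 90 mm high, bystander; origin at the middle of its underside.
- book_a: Loose brown book lying flat, 140 x 200 x 35 mm, bystander; origin at the middle of its underside.
- book_b: Loose green book lying flat, 120 x 180 x 28 mm, bystander; origin at the middle of its underside.

How it is judged:
By the outcome, as a careful person would: the job done as asked, in the order asked, and still so for the second after the job is handed in, with the robot touching nothing.
It also fails if it takes over 72 s, if anything falls off the work surface, if the arm or the gripper's body presses on something with over 40 N, if the wrist force passes 120 N, or if a joint passes its speed limit or range.

ROBOT

A 6-joint arm with a two-finger parallel gripper is mounted at the origin on the work surface. World frame = base frame: x ahead of the robot, y to its left, z up, the work surface at z = 0. Lengths are in m, angles in rad, forces in N, time in s.
With the tool pointing down it reaches from about 0.425 to 0.95 m from the base axis. Payload 3.5 kg.
Tool frame: the origin (TCP) lies on the centre line of the jaws, within the pads' length; the fingertips stand ahead of it and the grasp point (between the pads) lies 11 mm behind it (tips_ahead is the z of the fingertips in the tool frame, in m); z points along the fingers, y is the direction in which the jaws open and shut (so a half turn about z gives the same grasp; the last joint's range is limited). The gripper opens to 85 mm and grips with 20 to 120 N. Pads are 22 mm wide; open, the fingers measure 114 mm over their backs; the gripper's body (76 mm by 85 mm) begins 54 mm behind the grasp point. The pads swing forward as they close: fully open they stand 13 mm farther back than shut.
Start: joints at [1.105, 0.286, 1.577, -0, 1.279, -0.15], TCP at [0.21, 0.642, 0.239] pointing down, gripper open.
Joint ranges: [-2.77, 2.77], [-0.9, 2.22], [0.21, 2.48], [-1.53, 4.67], [0.24, 2.81], [-2.84, 2.84]. Speed limits (rad/s): [2.79, 2.79, 3.14, 3.14, 3.14, 3.14].

INTERFACE

Orientations are given as a unit quaternion [x, y, z, w].
In Python, from plant import * gives the robot as it stands. The module is installed in compiled form; this text tells all that it offers.
- The arm moves only by the tool move_arm, never from a script. Its arguments are lists of equal length, an entry for each row: "linear": the shift along the world's x, y, z in m, a list of three; "twist": the turn, a rotation vector about the world's x, y, z in degrees, a list of three. A call has 1 to 20 rows; each row shifts and turns the pose as measured when the row begins; what a row does not reach is not made up. A row lasts 1/12 s, in which the tool goes at most 41.7 mm and 7.16 degrees, less where a joint would pass 70% of its speed; a pose out of reach is approached as far as the arm can. A call is refused whole if a number of a shift passes 0.0417 or a number of a turn 7.16, either way. A call with a gripper value outside its range is refused whole. "grip" is the opening, from 0 (shut) to 1 (fully open), set as the call begins (left out, the last holds). The fingers move at their own pace and stop on an object; "force" is the grip in N (left out, the last holds). Time passes only in rows, so rows that do not move let the fingers close. It gives the time, the measured TCP pose, the force and the opening at its end, in the units of the state.
- get_state(): the state, without advancing time (a new reading comes with each control period).
- read_camera(name): name is "scene" or "top" or "wrist"; returns a dict with "img" (420x560x3 uint8, blue, green, red), "depth" (420x560 float32, m along the optical axis (not along the pixel's ray), 0 where there is no reading), "fx", "fy", "cx", "cy" (pixels), "rvec" (rotation vector, rad) and "tvec" (3), from world to camera coordinates, as OpenCV has them. Camera axes: x right, y down, z forward; pixel columns grow to the right and rows downward; lengths in m; the calibration is good to about 2 mm. A picture is of the moment at which its call begins.
- sign_off(): hands the job in, once; it reports no verdict.
The state is a dict: "time": time; "qpos": joint angles; "dq": joint speeds; "joint_efforts": joint torques, N m; "eef_pos": TCP position; "tcp_rot": TCP orientation; "contact_force": force on the tool from outside, world axes, zero at the start; "wrist_torque": the same for the moment, N m; "opening": opening from 0.0 (shut) to 1.0 (fully open).
Only numpy, scipy, OpenCV 4.12 (cv2) and the standard library are available. Lean on these libraries where they do the work, as an engineer would, in place of code of your own. Each camera call takes 0.05 s, during which the arm holds its last target.

## Working session

There is one attempt and no reset: what is moved stays moved. The work goes in short steps, Python scripts to look and compute and a tool call to move; the robot and the scene stay as the last step left them, time stands still between calls to the robot, and variables do not carry over. Pictures are saved under pics/ and viewed, and the job is handed in when it is done.

Besides the shell and the picture viewer there is one more tool, called as name(argument=value, ...) on one line, values as JSON. move_arm: Moves the arm, as the interface text tells. Its arguments: {"type":"object","properties":{"linear":{"type":"array","items":{"type":"array","items":{"type":"number"}}},"twist":{"type":"array","items":{"type":"array","items":{"type":"number"}}},"grip":{"type":"number"},"force":{"type":"number"}},"required":["linear","twist"]}

```bash
mkdir -p pics
cat > h.py <<'E'
from plant import *
import numpy as np, cv2
def cam(n):
    c=read_camera(n); c['R']=cv2.Rodrigues(np.array(c['rvec'],float))[0]; c['t']=np.array(c['tvec'],float).ravel(); return c
def onplane(c,u,v,z):
    d=c['R'].T@np.array([(u-c['cx'])/c['fx'],(v-c['cy'])/c['fy'],1]); o=-c['R'].T@c['t']
    return o+d*(z-o[2])/d[2]
def cloud(c):
    v,u=np.mgrid[0:420,0:560]; d=c['depth']
    P=np.stack([(u-c['cx'])/c['fx']*d,(v-c['cy'])/c['fy']*d,d],-1)
    return (P-c['t'])@c['R']
def proj(c,p):
    q=c['R']@np.array(p)+c['t']; return c['fx']*q[0]/q[2]+c['cx'],c['fy']*q[1]/q[2]+c['cy']
E
python3 - <<'E'
from h import *
for n in ("scene","top","wrist"):
    c=cam(n); cv2.imwrite(f'pics/{n}0.png',c['img']); print(n,-c['R'].T@c['t'],(c['depth']>0).mean())
s=get_state(); print(s)
E
```

```text
scene [0.9464469  0.73568877 0.62936101] 0.9960501700680272
top [0.3332284  0.00395007 1.42875567] 0.9961479591836735
wrist [0.13009573 0.6673211  0.37165814] 0.9961777210884354
{'time': 0.15, 'qpos': array([ 1.10500583e+00,  2.87034599e-01,  1.57784256e+00, -1.53299602e-05,
        1.27859892e+00, -1.50004281e-01]), 'dq': array([-0.00061253, -0.0042722 , -0.00536769,  0.00032695,  0.00035096,
        0.00120041]), 'joint_efforts': array([ 1.16838568e-03, -4.06603253e+01, -2.93144792e+01, -1.35858495e-04,
        3.96255826e-03,  9.29813666e-06]), 'eef_pos': array([0.20938286, 0.64118095, 0.23821562]), 'tcp_rot': array([ 1.57235614e-01,  9.87560669e-01, -8.99653154e-04, -2.78399212e-04]), 'contact_force': array([-0.27419564, -0.40928358,  0.20089853]), 'wrist_torque': array([-0.02923584,  0.01186611, -0.01915684]), 'opening': 1.0015969702890317}
```

View pics/scene0.png

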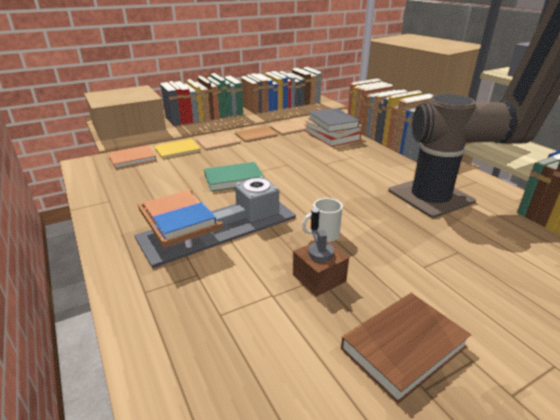

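View pics/top0.png

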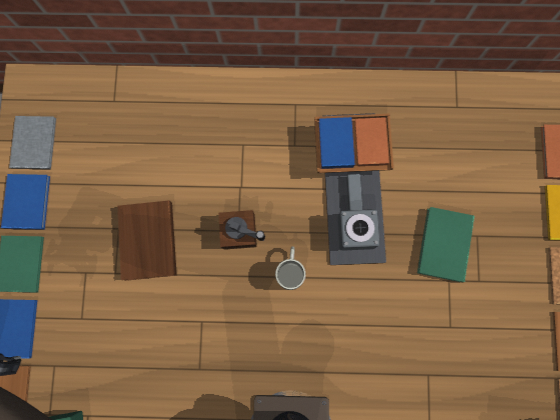

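View pics/wrist0.png

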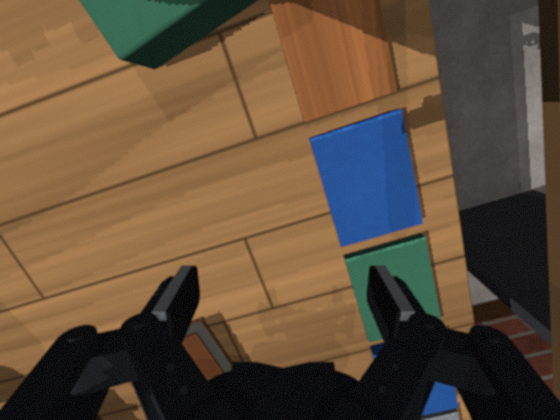

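The top view shows the crank in its block near pixel (237,229) with the handle at (260,236), the lift collar at (360,228), the mug at (290,274), and the tray above the lift. The wrist view doesn't show the target. Next I'll measure positions from the masks and depth.

Run:
```python
from h import *
c=cam("top"); P=cloud(c); np.set_printoptions(precision=4,suppress=True)
img=c['img']
cv2.imwrite('pics/topc.png',cv2.resize(img[180:300,190:410],None,fx=3.5,fy=3.5,interpolation=cv2.INTER_CUBIC))
print(c['fx'],c['R'])
# collar
hsv=cv2.cvtColor(img,cv2.COLOR_BGR2HSV)
def reg(m,n):
    k,l,st,ce=cv2.connectedComponentsWithStats(m.astype(np.uint8))
    for i in range(1,k):
        if st[i,4]>15: print(n,st[i],ce[i])
    return l
sub=np.zeros((420,560),bool); sub[205:252,335:385]=1
m=(hsv[...,2]>150)&(hsv[...,1]<50)&sub
reg(m,'collar')
cs,_=cv2.findContours(m.astype(np.uint8),0,2); k=max(cs,key=cv2.contourArea); e=cv2.fitEllipse(k); print(e,onplane(c,*e[0],0.1))
# housing by depth
m=(P[...,2]>.085)&(P[...,2]<.115)&sub
cs,_=cv2.findContours(m.astype(np.uint8),0,2); k=max(cs,key=cv2.contourArea); r=cv2.minAreaRect(k); print('housing',r,onplane(c,*r[0],0.1), m.sum())
sub=np.zeros((420,560),bool); sub[195:260,205:280]=1
for lo,hi in ((.05,.078),(.078,.1),(.1,.118),(.118,.16)):
    m=(P[...,2]>lo)&(P[...,2]<hi)&sub; q=P[m]; print(lo,hi,len(q),np.median(q,0),q.min(0),q.max(0), np.argwhere(m).mean(0)[::-1])
m=(P[...,2]>.05)&(P[...,2]<.075)&sub
cs,_=cv2.findContours(m.astype(np.uint8),0,2);k=max(cs,key=cv2.contourArea);r=cv2.minAreaRect(k); print('holder',r,onplane(c,*r[0],0.07))
```

```text
528.7212848407677 [[ 0.0229 -0.9997 -0.0104]
 [-0.9843 -0.0207 -0.1754]
 [ 0.1751  0.0142 -0.9844]]
collar [346 214  29  28 412] [360.1772 227.4636]
((360.1056823730469, 227.38912963867188), (26.90271759033203, 27.848617553710938), 113.33135223388672) [ 0.5248 -0.1661  0.1   ]
housing ((359.197998046875, 228.15724182128906), (37.2435188293457, 38.147254943847656), 87.27368927001953) [ 0.5228 -0.1638  0.1   ] 1388
0.05 0.078 807 [0.5197 0.1534 0.0692] [0.4719 0.1037 0.0501] [0.57   0.2007 0.0779] [235.5489 228.627 ]
0.078 0.1 356 [0.5128 0.1432 0.0853] [0.4875 0.0793 0.078 ] [0.5481 0.1791 0.0998] [238.6124 228.7893]
0.1 0.118 20 [0.5103 0.14   0.1099] [0.4864 0.0761 0.1016] [0.5221 0.165  0.1159] [247.55 232.75]
0.118 0.16 125 [0.5047 0.0945 0.1309] [0.4862 0.0757 0.1189] [0.5304 0.1631 0.1488] [246.712 229.992]
holder ((236.21066284179688, 228.44921875), (35.124794006347656, 35.26729202270508), 85.91438293457031) [0.5195 0.1511 0.07  ]
```

View pics/topc.png

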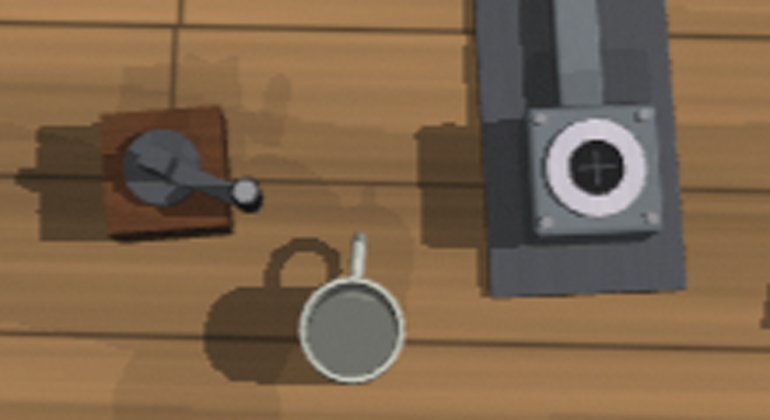

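Run:
```python
from h import *
np.set_printoptions(precision=4,suppress=True)
for n in ("top","scene"):
    c=cam(n); P=cloud(c)
    near=np.hypot(P[...,0]-.515,P[...,1]-.125)<.1
    for nm,zl,zh in (("lug",.123,.133),("handle",.137,.15),("flange",.08,.088),("arm",.0885,.0945)):
        m=near&(P[...,2]>zl)&(P[...,2]<zh)
        q=P[m]; print(n,nm,len(q),np.median(q,0),(q.min(0)+q.max(0))/2,q.min(0),q.max(0))
        if nm in("lug","handle"):
            l=m.astype(np.uint8);k,lab,st,ce=cv2.connectedComponentsWithStats(l)
            for i in range(1,k):
                if st[i,4]>3: print('  ',st[i],ce[i],onplane(c,*ce[i],.128 if nm=="lug" else .142))
    if n=="scene":
        cv2.imwrite('pics/scc.png',cv2.resize(c['img'][170:310,240:400],None,fx=4,fy=4,interpolation=cv2.INTER_CUBIC))
```

```text
top lug 57 [0.5202 0.151  0.1274] [0.5079 0.1203 0.1276] [0.4861 0.0773 0.1231] [0.5298 0.1632 0.1321]
   [229 221  10   9  52] [233.5    224.8077] [0.5205 0.1519 0.128 ]
top handle 52 [0.4958 0.0865 0.143 ] [0.4959 0.0856 0.1438] [0.4871 0.077  0.1386] [0.5047 0.0943 0.149 ]
   [256 231   8   8  52] [259.4038 234.4808] [0.4959 0.0858 0.142 ]
top flange 224 [0.5139 0.1518 0.084 ] [0.5203 0.1384 0.084 ] [0.4928 0.0977 0.08  ] [0.5478 0.179  0.088 ]
top arm 91 [0.5105 0.1262 0.0915] [0.5161 0.126  0.0914] [0.4886 0.0795 0.0885] [0.5437 0.1725 0.0943]
scene lug 94 [0.5174 0.1467 0.1276] [0.5117 0.1236 0.1281] [0.4913 0.0811 0.1232] [0.5321 0.1661 0.1329]
   [310 215   9   5  32] [313.8438 217.3438] [0.501  0.0912 0.128 ]
   [317 230  10   9  62] [321.5161 233.7097] [0.5221 0.1542 0.128 ]
scene handle 49 [0.4989 0.09   0.1428] [0.4968 0.0871 0.1421] [0.4869 0.078  0.1375] [0.5068 0.0961 0.1467]
   [311 208   9   8  49] [314.5306 211.2245] [0.498  0.0882 0.142 ]
scene flange 268 [0.5274 0.159  0.0841] [0.5207 0.127  0.0839] [0.4929 0.0742 0.0802] [0.5484 0.1798 0.0877]
scene arm 70 [0.5112 0.1142 0.0921] [0.512  0.1245 0.0915] [0.4921 0.0852 0.0886] [0.532  0.1638 0.0943]
```

View pics/scc.png

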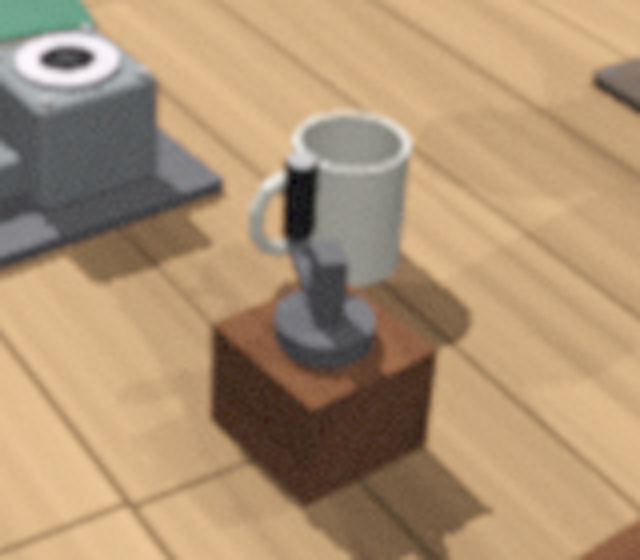

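The scene crop shows the crank's flange on the block, the lug at about full-image pixel (321,234), and the handle top at (314,211). That puts the crank axis near (0.5205, 0.152), with the arm pointing at about -110°.

Run:
```python
import plant
print([ (k,getattr(plant,k)) for k in dir(plant) if not k.startswith('_')])
from h import *
c=cam('wrist');s=get_state()
from scipy.spatial.transform import Rotation as R
Rt=R.from_quat(s['tcp_rot']).as_matrix()
print('cam in tool',Rt.T@(-c['R'].T@c['t']-s['eef_pos']), Rt.T@c['R'].T)
# fingertips from depth
P=cloud(c); T=(P-s['eef_pos'])@Rt
m=(c['depth']>0)&(abs(T[...,1])<.07)&(abs(T[...,0])<.04)&(T[...,2]<.06)
q=T[m]; print(len(q), q.max(0), np.percentile(q[:,2],[50,90,99]))
```

```text
[('Unreachable', <class 'plant.Unreachable'>), ('get_state', <function make.<locals>.<lambda> at 0x7f4eef2905e0>), ('read_camera', <function make.<locals>.drawn_camera at 0x7f4eef2900e0>), ('sign_off', <function connect.<locals>.done at 0x7f4eef203740>), ('tips_ahead', 0.008)]
cam in tool [ 8.35145729e-02 -1.50960960e-05 -1.33428204e-01] [[-1.03020224e-03 -9.45334105e-01 -3.26101775e-01]
 [ 9.99999244e-01 -7.55044018e-04 -9.70349223e-04]
 [ 6.71083020e-04 -3.26102528e-01  9.45334169e-01]]
40891 [ 0.0207435   0.06999521 -0.00316271] [-0.06807074 -0.03665286 -0.01033841]
```

move_arm(linear=[[0.0195, -0.0305, 0], [0.0195, -0.0305, 0], [0.0195, -0.0305, 0], [0.0195, -0.0305, 0], [0.0195, -0.0305, 0], [0.0195, -0.0305, 0], [0.0195, -0.0305, 0], [0.0195, -0.0305, 0], [0.0195, -0.0305, 0], [0.0195, -0.0305, 0], [0.0195, -0.0305, 0], [0.0195, -0.0305, 0], [0.0195, -0.0305, 0], [0.0195, -0.0305, 0], [0.0195, -0.0305, 0], [0.0195, -0.0305, 0]], twist=[[0, 0, -5.8], [0, 0, -5.8], [0, 0, -5.8], [0, 0, -5.8], [0, 0, -5.8], [0, 0, -5.8], [0, 0, -5.8], [0, 0, -5.8], [0, 0, -5.8], [0, 0, -5.8], [0, 0, -5.8], [0, 0, -5.8], [0, 0, -5.8], [0, 0, -5.8], [0, 0, -5.8], [0, 0, -5.8]], grip=1.0)

```text
time: 1.68
eef_pos: [0.5263, 0.135, 0.241]
tcp_rot: [0.842, 0.54, 0.004, 0.002]
contact_force: [0.6, 0.7, -0.3]
opening: 0.999
```

```bash
cat >> h.py <<'E'
from scipy.spatial.transform import Rotation as Ro
def toolinfo():
    s=get_state(); M=Ro.from_quat(s['tcp_rot']).as_matrix()
    yaw=np.degrees(np.arctan2(M[1,1],M[0,1]))
    # correction rotvec (deg, world) to point down at same yaw
    y=np.radians(yaw); D=np.array([[-np.sin(y),np.cos(y),0],[np.cos(y),np.sin(y),0],[0,0,-1]]).T
    rv=np.degrees(Ro.from_matrix(D@M.T).as_rotvec())
    return s,yaw,rv
def show():
    s,yaw,rv=toolinfo(); np.set_printoptions(precision=4,suppress=True)
    print('t',round(s['time'],2),'pos',s['eef_pos'],'yaw',round(yaw,2),'level',rv,'F',s['contact_force'],'T',s['wrist_torque'],'op',round(s['opening'],3),'q',s['qpos'])
E
python3 - <<'E'
from h import *
show()
c=cam("wrist"); cv2.imwrite('pics/w1.png',c['img'])
P=cloud(c); T=P
near=np.hypot(P[...,0]-.515,P[...,1]-.125)<.1
for nm,zl,zh,z in (("lug",.122,.133,.128),("handle",.137,.15,.142)):
    m=near&(P[...,2]>zl)&(P[...,2]<zh)
    k,lab,st,ce=cv2.connectedComponentsWithStats(m.astype(np.uint8))
    for i in range(1,k):
        if st[i,4]>20:
            cs,_=cv2.findContours((lab==i).astype(np.uint8),0,2);r=cv2.minAreaRect(max(cs,key=cv2.contourArea))
            print(nm,st[i],ce[i],onplane(c,*ce[i],z),r,P[lab==i].min(0),P[lab==i].max(0))
for p in ((.5205,.152,.128),(.496,.086,.142)): print(proj(c,p))
E
```

```text
t 1.68 pos [0.5263 0.135  0.241 ] yaw -24.69 level [-0.0406  0.5705 -0.0012] F [ 0.5558  0.6958 -0.2912] T [ 0.0102 -0.0075  0.0313] op 0.999 q [ 0.0643 -0.0113  1.9046  0.0001  1.2384  0.4951]
lug [257 179  21  26 470] [267.0766 191.5553] [0.5209 0.1524 0.128 ] ((267.08905029296875, 191.59588623046875), (25.700115203857422, 18.476863861083984), 83.9909896850586) [0.5098 0.1391 0.1227] [0.5318 0.1645 0.1288]
lug [264 251  22  14 114] [274.6053 255.9123] [0.5002 0.0931 0.128 ] ((275.0999755859375, 256.79998779296875), (21.637470245361328, 11.455129623413086), 8.130102157592773) [0.4888 0.0821 0.1221] [0.5065 0.0965 0.1329]
handle [263 259  23  22 382] [273.7644 269.5236] [0.4971 0.0878 0.142 ] ((274.0, 269.5), (21.0, 22.0), 90.0) [0.4865 0.0762 0.137 ] [0.5062 0.0964 0.145 ]
(np.float64(266.8082412333169), np.float64(192.15923547634247))
(np.float64(273.4856100610559), np.float64(271.5546367667662))
```

View pics/w1.png

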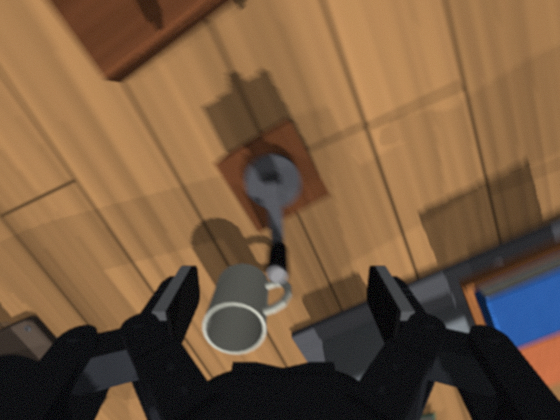

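The wrist view shows the lug at (267,192) and the handle top at (274,269). Both agree with the earlier estimate. Moving down onto the lug.

move_arm(linear=[[-0.0028, 0.0085, -0.01], [-0.0027, 0.0085, -0.02], [0, 0, -0.025], [0, 0, -0.025], [0, 0, -0.02], [0, 0, 0]], twist=[[0, 0.5, 2.2], [0, 0, 2.2], [0, 0, 0], [0, 0, 0], [0, 0, 0], [0, 0, 0]])

```text
time: 2.23
eef_pos: [0.5246, 0.147, 0.1385]
tcp_rot: [0.821, 0.571, 0.003, 0.003]
contact_force: [-1.0, -1.0, 0.5]
opening: 1.002
```

Run:
```python
from h import *
show()
c=cam("wrist"); cv2.imwrite('pics/w2.png',c['img'])
P=cloud(c)
m=(np.hypot(P[...,0]-.521,P[...,1]-.152)<.025)&(P[...,2]>.122)&(P[...,2]<.133)
v,u=np.nonzero(m); print(len(u)); print(onplane(c,u.mean(),v.mean(),.128),P[m].min(0),P[m].max(0))
cs,_=cv2.findContours(m.astype(np.uint8),0,2);r=cv2.boxPoints(cv2.minAreaRect(max(cs,key=cv2.contourArea)));print(np.array([onplane(c,*p,.128) for p in r]))
```

```text
t 2.23 pos [0.5246 0.147  0.1385] yaw -20.36 level [ 0.0978  0.4981 -0.0004] F [-0.9758 -1.0406  0.4838] T [ 0.0328 -0.0051 -0.0056] op 1.002 q [ 0.0881  0.1042  1.9841 -0.0029  1.0448  0.4448]
1121
[0.5213 0.1533 0.128 ] [0.5097 0.1387 0.1221] [0.5316 0.1645 0.1291]
[[0.5181 0.1674 0.128 ]
 [0.5326 0.1619 0.128 ]
 [0.5243 0.1393 0.128 ]
 [0.5091 0.1451 0.128 ]]
```

View pics/w2.png

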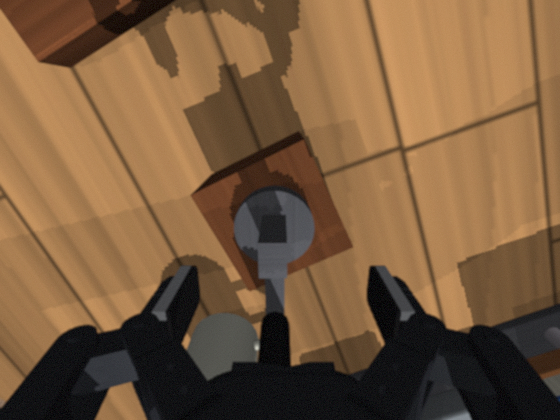

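The wrist view shows the lug at (273,228), lined up between the jaws, which still need to move about 6 mm towards it in y. Correcting and lowering.

move_arm(linear=[[-0.0035, 0.006, 0], [-0.0005, 0.001, -0.02], [0, 0, -0.018], [0, 0, -0.004], [0, 0, 0]], twist=[[0, 0.5, -0.5], [0, 0, 0], [0, 0, 0], [0, 0, 0], [0, 0, 0]])

```text
time: 2.7
eef_pos: [0.5245, 0.1594, 0.1054]
tcp_rot: [0.822, 0.569, 0.006, 0.003]
contact_force: [-0.2, 0.7, 0.7]
opening: 0.996
```

Run:
```python
from h import *
show()
```

```text
t 2.7 pos [0.5245 0.1594 0.1054] yaw -20.6 level [-0.0571  0.738  -0.0018] F [-0.2124  0.6509  0.732 ] T [ 0.013  -0.035   0.0142] op 0.996 q [ 0.11    0.1549  1.9967 -0.0005  0.9771  0.4698]
```

move_arm(linear=[[-0.003, -0.006, 0], [0, 0, 0]], twist=[[0, 0.7, 0], [0, 0, 0]])

```text
time: 2.87
eef_pos: [0.5224, 0.1541, 0.1082]
tcp_rot: [0.822, 0.57, 0.002, 0.0]
contact_force: [0.2, 0.3, -0.2]
opening: 1.001
```

Run:
```python
from h import *
show()
```

```text
t 2.87 pos [0.5224 0.1541 0.1082] yaw -20.49 level [-0.0803  0.1677 -0.0002] F [ 0.2453  0.3209 -0.1909] T [ 0.0384 -0.0231  0.0125] op 1.001 q [0.1    0.1482 1.9983 0.0013 0.992  0.4569]
```

move_arm(linear=[[-0.001, -0.001, -0.005], [0, 0, -0.005], [0, 0, 0]], twist=[[0, 0, -0.3], [0, 0, 0], [0, 0, 0]])

```text
time: 3.12
eef_pos: [0.5236, 0.1528, 0.1012]
tcp_rot: [0.824, 0.567, 0.004, 0.002]
contact_force: [0.5, 0.3, -0.0]
opening: 0.998
```

Run:
```python
from h import *
show()
```

```text
t 3.12 pos [0.5236 0.1528 0.1012] yaw -20.88 level [-0.1239  0.5394 -0.0012] F [ 0.4874  0.254  -0.0017] T [-0.0498  0.0373  0.0062] op 0.998 q [0.0974 0.1567 2.0034 0.0015 0.9719 0.4609]
```

move_arm(linear=[[-0.002, 0, -0.002], [-0.001, 0, 0], [0, 0, 0], [0, 0, 0], [0, 0, 0], [0, 0, 0], [0, 0, 0], [0, 0, 0]], twist=[[0, 0.5, 0], [0, 0.3, 0], [0, 0, 0], [0, 0, 0], [0, 0, 0], [0, 0, 0], [0, 0, 0], [0, 0, 0]], grip=0.0, force=60)

```text
time: 3.78
eef_pos: [0.5207, 0.1526, 0.0993]
tcp_rot: [0.824, 0.567, -0.002, -0.002]
contact_force: [-0.5, 0.5, -0.2]
opening: 0.18
```

Run:
```python
from h import *
show()
```

```text
t 3.78 pos [0.5207 0.1526 0.0993] yaw -20.89 level [-0.1211 -0.2981  0.    ] F [-0.4932  0.5222 -0.2019] T [-0.0636 -0.0837  0.0061] op 0.18 q [0.0969 0.1607 2.0029 0.0031 0.9829 0.4598]
```

move_arm(linear=[[0, 0, 0.008], [0, 0, 0.015], [0, 0, 0.015], [0, 0, 0.015], [0, 0, 0.015], [0, 0, 0.015], [0, 0, 0.015], [0, 0, 0.015], [0, 0, 0.01], [0, 0, 0]], twist=[[0, 0, 0], [0, 0, 0], [0, 0, 0], [0, 0, 0], [0, 0, 0], [0, 0, 0], [0, 0, 0], [0, 0, 0], [0, 0, 0], [0, 0, 0]])

```text
time: 4.62
eef_pos: [0.5115, 0.1523, 0.2164]
tcp_rot: [0.824, 0.567, -0.01, -0.008]
contact_force: [-0.2, -0.3, -4.4]
opening: 0.179
```

Run:
```python
from h import *
show()
c=cam("scene"); cv2.imwrite('pics/s3.png',c['img'])
```

```text
t 4.62 pos [0.5115 0.1523 0.2164] yaw -20.96 level [-0.144  -1.4382 -0.0046] F [-0.2288 -0.2623 -4.4211] T [ 0.0254 -0.057   0.0282] op 0.179 q [0.097  0.0075 1.9323 0.0052 1.2265 0.4609]
```

View pics/s3.png

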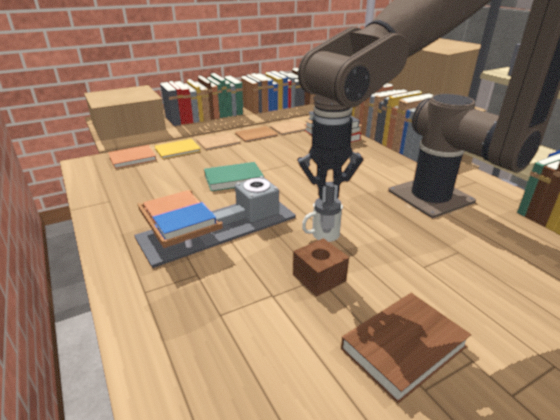

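move_arm(linear=[[0.002, -0.01, 0], [0.001, -0.02, 0], [0.001, -0.02, 0], [0.001, -0.02, 0], [0.001, -0.02, 0], [0.001, -0.02, 0], [0.001, -0.02, 0], [0.001, -0.02, 0], [0.001, -0.02, 0], [0.001, -0.02, 0], [0.001, -0.02, 0], [0.001, -0.02, 0], [0.001, -0.02, 0], [0.001, -0.02, 0], [0.001, -0.02, 0], [0, -0.02, 0], [0, -0.01, 0], [0, 0, 0]], twist=[[0, -0.7, 0], [0, -0.7, 0], [0, 0, 0], [0, 0, 0], [0, 0, 0], [0, 0, 0], [0, 0, 0], [0, 0, 0], [0, 0, 0], [0, 0, 0], [0, 0, 0], [0, 0, 0], [0, 0, 0], [0, 0, 0], [0, 0, 0], [0, 0, 0], [0, 0, 0], [0, 0, 0]])

```text
time: 6.17
eef_pos: [0.5087, -0.1883, 0.1873]
tcp_rot: [0.824, 0.567, -0.013, -0.016]
contact_force: [0.9, -0.9, -1.0]
opening: 0.179
```

Run:
```python
from h import *
show()
c=cam("scene"); cv2.imwrite('pics/s4.png',c['img'])
img=c['img'];hsv=cv2.cvtColor(img,cv2.COLOR_BGR2HSV)
c=cam("top"); cv2.imwrite('pics/t4.png',c['img'])
```

```text
t 6.17 pos [ 0.5087 -0.1883  0.1873] yaw -20.96 level [-0.6605 -2.3143 -0.0044] F [ 0.9308 -0.9228 -0.9902] T [-0.0824 -0.1981 -0.0227] op 0.179 q [-0.5367  0.0671  1.9268 -0.0116  1.1883 -0.1664]
```

View pics/s4.png

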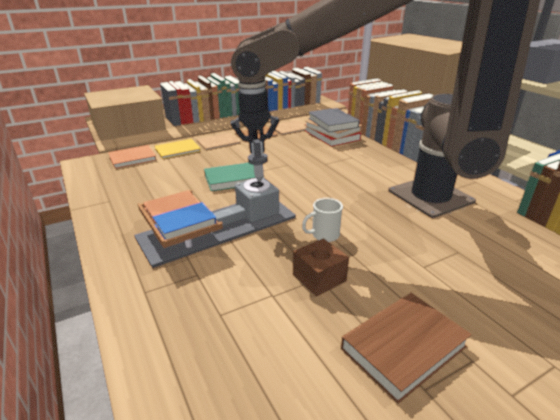

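View pics/t4.png

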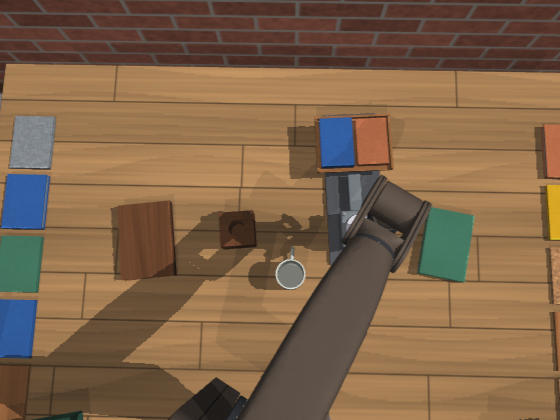

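The arm sagged about 30 mm under the payload while moving, because each row restarts from the measured pose. The tip is now brushing the collar with about 3 N. I'll raise it and correct.

move_arm(linear=[[0, 0, 0.012], [0, 0, 0.012], [0.005, 0.007, 0.004], [0.005, 0.007, 0.002]], twist=[[0, 0, 0], [-0.3, -1, 0], [-0.3, -1, 0], [0, -0.5, 0]])

```text
time: 6.6
eef_pos: [0.5164, -0.1703, 0.2157]
tcp_rot: [0.823, 0.568, 0.0, -0.001]
contact_force: [0.6, 0.7, -4.8]
opening: 0.175
```

Run:
```python
from h import *
show()
```

```text
t 6.6 pos [ 0.5164 -0.1703  0.2157] yaw -20.79 level [-0.0896 -0.0497  0.    ] F [ 0.6399  0.6873 -4.7708] T [ 0.0402  0.0004 -0.0489] op 0.175 q [-0.5056  0.0188  1.922   0.001   1.2023 -0.143 ]
```

move_arm(linear=[[0, 0, 0.001], [0, 0, 0.001]], twist=[[0, 0, 0], [0, 0, 0]])

```text
time: 6.77
eef_pos: [0.5171, -0.167, 0.2185]
tcp_rot: [0.822, 0.569, 0.001, -0.001]
contact_force: [0.2, -0.2, -5.3]
opening: 0.181
```

Run:
```python
from h import *
show()
```

```text
t 6.77 pos [ 0.5171 -0.167   0.2185] yaw -20.58 level [-0.1192  0.0683 -0.    ] F [ 0.1641 -0.2201 -5.2949] T [ 0.0514  0.015  -0.013 ] op 0.181 q [-0.5003  0.0142  1.9213  0.0026  1.2061 -0.1419]
```

Run:
```python
from h import *
c=cam("scene"); cv2.imwrite('pics/s5.png',cv2.resize(c['img'][110:250,190:330],None,fx=4,fy=4,interpolation=cv2.INTER_CUBIC))
w=cam("wrist"); cv2.imwrite('pics/w5.png',w['img'])
s=get_state();p=s['eef_pos']
print(np.array(proj(c,(p[0],p[1],p[2]-.0293-.058)))-[190,110], np.array(proj(c,(.5248,-.1661,.1)))-[190,110],proj(w,(.5248,-.1661,.1)))
hsv=cv2.cvtColor(c['img'],cv2.COLOR_BGR2HSV)
```

```text
[67.76771848 63.30736306] [65.79921349 74.15468316] (np.float64(289.73189822022067), np.float64(200.27164467885783))
```

View pics/s5.png

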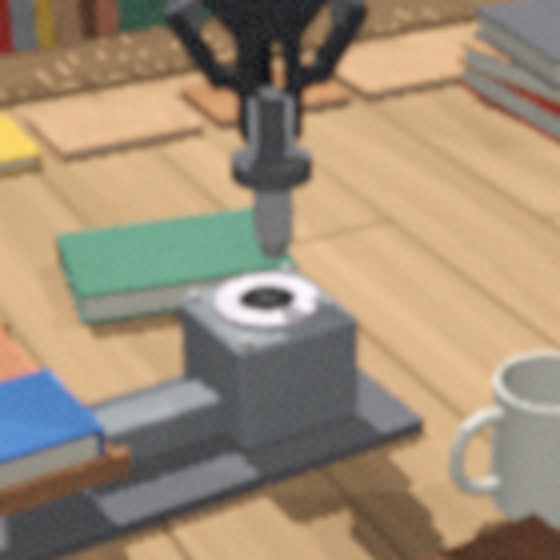

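View pics/w5.png

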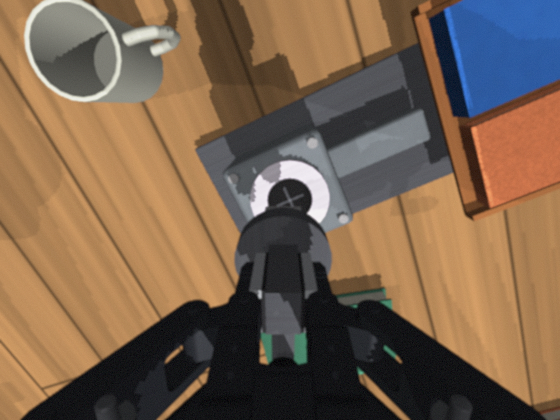

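The throat centre is at wrist pixel (290,200) and scene-crop pixel (268,297), and both match the calibrated throat at (0.525, -0.166). The crank hangs upright. Next I'll centre it and lower.

move_arm(linear=[[0.006, 0, 0], [0.002, 0, 0], [0, 0, -0.006], [0, 0, -0.008]], twist=[[0, 0, 0], [0, 0, 0], [0, 0, 0], [0, 0, 0]])

```text
time: 7.2
eef_pos: [0.5267, -0.168, 0.2046]
tcp_rot: [0.822, 0.569, 0.001, 0.001]
contact_force: [0.1, -0.5, -4.9]
opening: 0.179
```

Run:
```python
from h import *
show()
```

```text
t 7.2 pos [ 0.5267 -0.168   0.2046] yaw -20.61 level [-0.0368  0.179  -0.0001] F [ 0.1043 -0.5483 -4.9226] T [ 0.0677 -0.0194 -0.0123] op 0.179 q [-0.4931  0.0481  1.9131  0.0022  1.1779 -0.1343]
```

move_arm(linear=[[-0.001, 0.001, -0.01], [-0.0005, 0.0005, -0.01], [0, 0, -0.01], [0, 0, -0.006]], twist=[[0, 0, 0], [0, 0.2, 0], [0, 0.2, 0], [0, 0, 0]])

```text
time: 7.53
eef_pos: [0.5237, -0.1662, 0.1623]
tcp_rot: [0.822, 0.569, -0.003, -0.003]
contact_force: [-0.6, -0.4, -5.2]
opening: 0.176
```

Run:
```python
from h import *
show()
```

```text
t 7.53 pos [ 0.5237 -0.1662  0.1623] yaw -20.66 level [-0.146  -0.4862 -0.0002] F [-0.616  -0.4246 -5.2458] T [ 0.0723 -0.0341 -0.0203] op 0.176 q [-0.4912  0.0932  1.9479 -0.002   1.1092 -0.1298]
```

Now I'll lower gently to contact, which should come at TCP z ≈ 0.149.

move_arm(linear=[[0.0005, 0, -0.005], [0.0005, 0, -0.004], [0, 0, -0.003], [0, 0, -0.002]], twist=[[0, -0.3, 0], [0, -0.2, 0], [0, 0, 0], [0, 0, 0]])

```text
time: 7.87
eef_pos: [0.5245, -0.1662, 0.149]
tcp_rot: [0.822, 0.569, -0.0, -0.003]
contact_force: [-2.9, 2.8, 5.1]
opening: 0.183
```

Run:
```python
from h import *
show()
```

```text
t 7.87 pos [ 0.5245 -0.1662  0.149 ] yaw -20.64 level [-0.2497 -0.1755  0.0004] F [-2.9429  2.7949  5.1162] T [0.4745 1.0346 0.0297] op 0.183 q [-0.4923  0.1088  1.9577  0.0027  1.0799 -0.1333]
```

Contact came at z = 0.149 with about 10 N, the expected height of 20 mm above home. Now I'll turn slowly with a light press to feel for the socket.

move_arm(linear=[[-0.0007, 0.0007, 0], [0, 0, -0.001], [0, 0, -0.001], [0, 0, -0.001], [0, 0, -0.001], [0, 0, -0.001]], twist=[[0, 0, -1.5], [0, 0, -2], [0, 0, -2], [0, 0, -2], [0, 0, -2], [0, 0, -2]])

```text
time: 8.37
eef_pos: [0.5253, -0.1665, 0.1492]
tcp_rot: [0.877, 0.481, 0.001, -0.001]
contact_force: [-2.1, 0.5, -1.0]
opening: 0.18
```

Run:
```python
from h import *
show()
```

```text
t 8.37 pos [ 0.5253 -0.1665  0.1492] yaw -32.56 level [-0.1     0.0244  0.    ] F [-2.1395  0.5444 -0.9973] T [0.3006 0.5206 0.0886] op 0.18 q [-0.4918  0.1082  1.9577  0.002   1.0761  0.0755]
```

move_arm(linear=[[-0.0005, 0, -0.002], [0, 0, -0.0015], [0, 0, -0.0015], [0, 0, -0.0015], [0, 0, -0.0015], [0, 0, -0.0015], [0, 0, -0.0015], [0, 0, -0.0015]], twist=[[0, 0, -2], [0, 0, -2], [0, 0, -2], [0, 0, -2], [0, 0, -2], [0, 0, -2], [0, 0, -2], [0, 0, -2]])

```text
time: 9.03
eef_pos: [0.5242, -0.1667, 0.146]
tcp_rot: [0.937, 0.351, -0.002, -0.002]
contact_force: [-3.3, 1.0, 1.2]
opening: 0.181
```

Run:
```python
from h import *
show()
```

```text
t 9.03 pos [ 0.5242 -0.1667  0.146 ] yaw -48.96 level [-0.1007 -0.3209 -0.0004] F [-3.2584  0.9905  1.161 ] T [0.4495 0.6047 0.2647] op 0.181 q [-0.4918  0.1131  1.9589 -0.0012  1.0754  0.3633]
```

It has dropped 3 mm and the torque about z has risen, so it's probably entering the socket. I'll stop turning and ease down.

move_arm(linear=[[-0.001, 0.0005, -0.002], [0, 0, -0.003], [0, 0, -0.003]], twist=[[0, 0, 0.5], [0, 0, 0], [0, 0, 0]])

```text
time: 9.28
eef_pos: [0.5242, -0.1666, 0.1425]
tcp_rot: [0.934, 0.356, -0.002, -0.001]
contact_force: [-5.4, 2.5, 5.8]
opening: 0.176
```

Run:
```python
from h import *
show()
```

```text
t 9.28 pos [ 0.5242 -0.1666  0.1425] yaw -48.24 level [-0.0173 -0.2463 -0.0003] F [-5.4161  2.5401  5.85  ] T [0.4865 0.9462 0.1837] op 0.176 q [-0.4914  0.1166  1.9622 -0.002   1.0667  0.3516]
```

move_arm(linear=[[-0.0015, 0.0007, 0], [-0.001, 0.0005, -0.003], [0, 0, -0.003]], twist=[[0.2, 0.4, 0], [0.1, 0.2, 0], [0, 0, 0]])

```text
time: 9.53
eef_pos: [0.5244, -0.1667, 0.139]
tcp_rot: [0.934, 0.357, -0.003, -0.002]
contact_force: [-5.8, 3.9, 8.7]
opening: 0.177
```

Run:
```python
from h import *
show()
```

```text
t 9.53 pos [ 0.5244 -0.1667  0.139 ] yaw -48.12 level [-0.1054 -0.4124 -0.0007] F [-5.8262  3.9203  8.7266] T [0.7202 1.1811 0.204 ] op 0.177 q [-0.4913  0.1234  1.9619 -0.002   1.0635  0.3495]
```

move_arm(linear=[[-0.003, 0.002, 0], [-0.002, 0.001, -0.003], [-0.001, 0, -0.003], [0, 0, -0.003]], twist=[[0.3, 0.6, 0], [0.2, 0.4, 0.3], [0.1, 0.2, 0], [0, 0, 0]])

```text
time: 9.87
eef_pos: [0.5245, -0.1667, 0.1338]
tcp_rot: [0.933, 0.36, -0.004, -0.004]
contact_force: [-1.9, 2.3, 6.8]
opening: 0.179
```

Run:
```python
from h import *
show()
```

```text
t 9.87 pos [ 0.5245 -0.1667  0.1338] yaw -47.77 level [-0.2544 -0.6355 -0.0016] F [-1.8809  2.3039  6.8098] T [0.3705 0.6718 0.2325] op 0.179 q [-0.4915  0.1327  1.9621 -0.0015  1.0586  0.343 ]
```

move_arm(linear=[[-0.002, 0.001, -0.002], [-0.001, 0.001, -0.003], [-0.001, 0, -0.002], [0, 0, -0.002]], twist=[[0.2, 0.4, 0.3], [0.2, 0.3, 0.3], [0.1, 0.2, 0], [0, 0, 0]])

```text
time: 10.2
eef_pos: [0.5249, -0.1666, 0.1297]
tcp_rot: [0.931, 0.365, -0.006, -0.007]
contact_force: [-6.9, 4.9, 19.5]
opening: 0.179
```

Run:
```python
from h import *
show()
```

```text
t 10.2 pos [ 0.5249 -0.1666  0.1297] yaw -47.21 level [-0.5096 -0.9537 -0.0032] F [-6.9057  4.9313 19.4714] T [ 0.34    1.0162 -0.0345] op 0.179 q [-0.4916  0.1423  1.96   -0.      1.0582  0.3324]
```

It's at z = 0.1297, close to the predicted 0.129 for fully home, and the contact force has gone up. I'll unload and open.

move_arm(linear=[[0, 0, 0], [0, 0, 0], [0, 0, 0], [0, 0, 0]], twist=[[0, 0, 0], [0, 0, 0], [0, 0, 0], [0, 0, 0]], grip=1.0, force=20)

```text
time: 10.53
eef_pos: [0.5213, -0.165, 0.1267]
tcp_rot: [0.931, 0.364, -0.01, -0.012]
contact_force: [1.0, 0.3, -0.2]
opening: 0.738
```

Run:
```python
from h import *
show()
```

```text
t 10.53 pos [ 0.5213 -0.165   0.1267] yaw -47.32 level [-0.8229 -1.5598 -0.0085] F [ 0.9796  0.3296 -0.1712] T [-0.025  -0.0048 -0.0099] op 0.738 q [-0.492   0.1441  1.9642 -0.0002  1.064   0.3338]
```

Released. Rise clear and look.

move_arm(linear=[[0, 0, 0.004], [0, 0, 0.012], [0, 0, 0.015], [0, 0, 0.015], [0, 0, 0.015], [0, 0, 0.015], [0, 0, 0.01]], twist=[[-0.4, -0.8, 0], [-0.4, -0.8, 0], [0, 0, 0], [0, 0, 0], [0, 0, 0], [0, 0, 0], [0, 0, 0]])

```text
time: 11.12
eef_pos: [0.5158, -0.1623, 0.213]
tcp_rot: [0.932, 0.364, -0.002, -0.003]
contact_force: [0.5, 0.3, 0.1]
opening: 1.003
```

Run:
```python
from h import *
show()
c=cam("scene"); cv2.imwrite('pics/s6.png',cv2.resize(c['img'][110:250,130:330],None,fx=3.5,fy=3.5,interpolation=cv2.INTER_CUBIC))
w=cam("wrist"); cv2.imwrite('pics/w6.png',w['img'])
for n,c in(("scene",c),("wrist",w)):
    P=cloud(c); near=np.hypot(P[...,0]-.525,P[...,1]+.166)
    for nm,zl,zh,z,r0,r1 in (("lug",.152,.163,.158,0,.02),("handle",.166,.178,.172,.05,.09),("flange",.105,.121,.114,0,.027)):
        m=(near>r0)&(near<r1)&(P[...,2]>zl)&(P[...,2]<zh)
        if m.sum()<8: print(n,nm,m.sum()); continue
        v,u=np.nonzero(m); print(n,nm,len(u),u.mean(),v.mean(),onplane(c,u.mean(),v.mean(),z),np.median(P[m],0))
    t=(P[...,0]>.685)&(P[...,0]<.72)&(abs(P[...,1]+.166)<.09)&(P[...,2]>.05)
    q=P[t]; print('tray',len(q),np.histogram(q[:,2],bins=np.arange(.05,.16,.005)))
```

```text
t 11.12 pos [ 0.5158 -0.1623  0.213 ] yaw -47.35 level [-0.2593 -0.3978 -0.0005] F [0.4701 0.3463 0.0797] T [-0.0227 -0.0531 -0.0562] op 1.003 q [-0.4928  0.0182  1.9277  0.0008  1.204   0.3334]
scene lug 36 255.5 166.22222222222223 [ 0.5267 -0.16    0.158 ] [ 0.5262 -0.164   0.1568]
scene handle 32 263.40625 151.28125 [ 0.4771 -0.2103  0.172 ] [ 0.4771 -0.2103  0.1723]
scene flange 131 255.4885496183206 180.94656488549617 [ 0.5285 -0.1595  0.114 ] [ 0.5321 -0.1583  0.1135]
tray 360 (array([  0,   0,   0,   0,   0,   3,   5,   7, 137, 208,   0,   0,   0,
         0,   0,   0,   0,   0,   0,   0,   0]), array([0.05 , 0.055, 0.06 , 0.065, 0.07 , 0.075, 0.08 , 0.085, 0.09 ,
       0.095, 0.1  , 0.105, 0.11 , 0.115, 0.12 , 0.125, 0.13 , 0.135,
       0.14 , 0.145, 0.15 , 0.155]))
wrist lug 718 292.7158774373259 225.1699164345404 [ 0.5254 -0.1647  0.158 ] [ 0.5252 -0.1651  0.1569]
wrist handle 602 294.9717607973422 319.2076411960133 [ 0.4764 -0.2124  0.172 ] [ 0.4765 -0.2122  0.1726]
wrist flange 2199 292.10914051841746 200.38153706230105 [ 0.5287 -0.1625  0.114 ] [ 0.5311 -0.1602  0.1129]
tray 9096 (array([   0,    0,    1,  193, 2137,  521,  793,  763, 3536, 1152,    0,
          0,    0,    0,    0,    0,    0,    0,    0,    0,    0]), array([0.05 , 0.055, 0.06 , 0.065, 0.07 , 0.075, 0.08 , 0.085, 0.09 ,
       0.095, 0.1  , 0.105, 0.11 , 0.115, 0.12 , 0.125, 0.13 , 0.135,
       0.14 , 0.145, 0.15 , 0.155]))
```

View pics/s6.png

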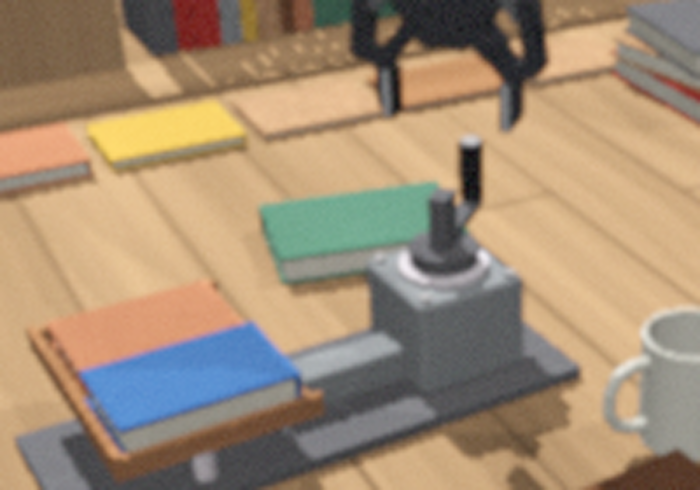

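View pics/w6.png

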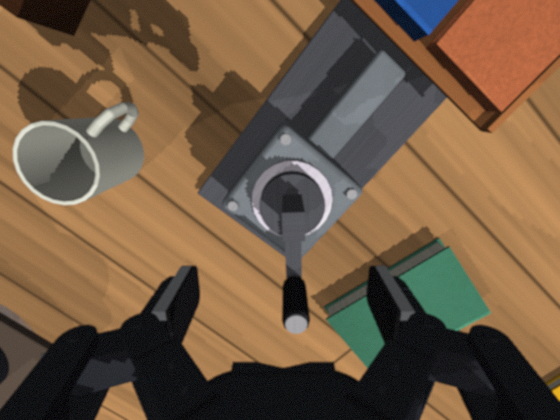

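The crank is seated: the flange top is at z ≈ 0.113 on the collar and the lug top at 0.157. The handle is at wrist pixel (295,319), about (0.475, -0.213), which makes the arm angle about -137°. The tray is near its bottom. Moving above the handle.

move_arm(linear=[[-0.008, -0.012, 0], [-0.011, -0.013, 0], [-0.011, -0.013, 0], [-0.008, -0.009, 0], [0, 0, 0]], twist=[[-0.2, -0.4, 0], [0, 0, 0], [0, 0, 0], [0, 0, 0], [0, 0, 0]])

```text
time: 11.63
eef_pos: [0.476, -0.2095, 0.2113]
tcp_rot: [0.931, 0.365, 0.001, -0.0]
contact_force: [0.3, -0.5, -0.1]
opening: 0.997
```

Run:
```python
from h import *
show()
```

```text
t 11.63 pos [ 0.476  -0.2095  0.2113] yaw -47.2 level [-0.0681  0.073   0.    ] F [ 0.3195 -0.4542 -0.1268] T [-0.0388  0.0008 -0.0327] op 0.997 q [-0.6106 -0.0326  1.9814  0.0018  1.1925  0.2125]
```

move_arm(linear=[[-0.001, -0.003, -0.01], [0, -0.001, -0.018], [0, 0, -0.018], [0, 0, -0.014], [0, 0, -0.006], [0, 0, 0]], twist=[[0, 0, 0], [0, 0, 0], [0, 0, 0], [0, 0, 0], [0, 0, 0], [0, 0, 0]])

```text
time: 12.13
eef_pos: [0.4746, -0.212, 0.1385]
tcp_rot: [0.931, 0.364, 0.001, -0.002]
contact_force: [-0.9, 0.4, 0.1]
opening: 1.0
```

Run:
```python
from h import *
show()
```

```text
t 12.13 pos [ 0.4746 -0.212   0.1385] yaw -47.27 level [-0.2101  0.0502  0.0002] F [-0.8755  0.3629  0.0715] T [0.0278 0.0632 0.023 ] op 1.0 q [-0.6171  0.0537  2.038   0.004   1.0512  0.2058]
```

move_arm(linear=[[0, 0, 0.002], [0, 0, 0], [0, 0, 0], [0, 0, 0], [0, 0, 0], [0, 0, 0], [0, 0, 0], [0, 0, 0]], twist=[[0, 0, 0], [0, 0, 0], [0, 0, 0], [0, 0, 0], [0, 0, 0], [0, 0, 0], [0, 0, 0], [0, 0, 0]], grip=0.0, force=25)

```text
time: 12.8
eef_pos: [0.4763, -0.2119, 0.1425]
tcp_rot: [0.931, 0.365, 0.002, -0.0]
contact_force: [-0.2, -0.1, -0.9]
opening: 0.237
```

```bash
cat >> h.py <<'E'
def plan(step,n,r=.070,C=(.525,-.166)):
    s=get_state(); d=s['eef_pos'][:2]-np.array(C); a=np.degrees(np.arctan2(d[1],d[0])); print('angle',round(a,1),'r',round(np.hypot(*d),4))
    f=s['contact_force'];er=d/np.hypot(*d);et=np.array([er[1],-er[0]]); print('F radial',f[:2]@er,'cw-tangential',f[:2]@et)
    pts=[np.array(C)+r*np.array([np.cos(np.radians(a-step*i)),np.sin(np.radians(a-step*i))]) for i in range(n+1)]
    print([[round(float(v),4) for v in x] for x in np.diff(pts,axis=0)])
E
python3 - <<'E'
from h import *
show(); plan(2.5,8)
E
```

```text
t 12.8 pos [ 0.4763 -0.2119  0.1425] yaw -47.19 level [-0.1091  0.2443 -0.0002] F [-0.2042 -0.0774 -0.922 ] T [-0.0199 -0.0796  0.0003] op 0.237 q [-0.6152  0.0496  2.0342  0.0046  1.0554  0.2062]
angle -136.7 r 0.0669
F radial 0.20170456083448876 cw-tangential 0.08370173136064266
[[-0.002, 0.0023], [-0.0019, 0.0024], [-0.0018, 0.0024], [-0.0017, 0.0025], [-0.0016, 0.0026], [-0.0015, 0.0027], [-0.0014, 0.0027], [-0.0013, 0.0028]]
```

Opening 0.237 is about 20 mm, so the sleeve is gripped. Starting to wind gently.

move_arm(linear=[[-0.0015, 0.0015, 0], [-0.002, 0.0023, 0], [-0.002, 0.0024, 0], [-0.0018, 0.0025, 0]], twist=[[0, 0, 0], [0, 0, 0], [0, 0, 0], [0, 0, 0]])

```text
time: 13.13
eef_pos: [0.4719, -0.2066, 0.1429]
tcp_rot: [0.931, 0.365, 0.006, 0.007]
contact_force: [3.7, -4.2, -5.8]
opening: 0.237
```

Run:
```python
from h import *
show(); plan(2.5,10)
```

```text
t 13.13 pos [ 0.4719 -0.2066  0.1429] yaw -47.2 level [ 0.5267  0.9175 -0.0028] F [ 3.7381 -4.157  -5.8499] T [-0.852  -0.6951 -0.0289] op 0.237 q [-0.6106  0.027   2.0568  0.0019  1.0394  0.2122]
angle -142.6 r 0.0668
F radial -0.4454965628800032 cw-tangential -5.572727564414949
[[-0.0018, 0.0025], [-0.0017, 0.0025], [-0.0016, 0.0026], [-0.0015, 0.0027], [-0.0013, 0.0027], [-0.0012, 0.0028], [-0.0011, 0.0028], [-0.001, 0.0029], [-0.0008, 0.0029], [-0.0007, 0.003]]
```

move_arm(linear=[[-0.0018, 0.0025, -0.0015], [-0.0017, 0.0025, -0.001], [-0.0016, 0.0026, -0.0005], [-0.0015, 0.0027, -0.0005], [-0.0013, 0.0027, -0.0005], [-0.0012, 0.0028, -0.0005]], twist=[[0.2, 0.4, 0], [0.2, 0.4, 0], [0.1, 0.2, 0], [0.1, 0.2, 0], [0.1, 0.2, 0], [0, 0.2, 0]])

```text
time: 13.63
eef_pos: [0.4691, -0.2019, 0.1435]
tcp_rot: [0.931, 0.366, 0.0, 0.016]
contact_force: [1.9, -7.9, -3.2]
opening: 0.24
```

Run:
```python
from h import *
show(); plan(3,10)
```

```text
t 13.63 pos [ 0.4691 -0.2019  0.1435] yaw -47.06 level [1.7122 0.7003 0.0099] F [ 1.9273 -7.8802 -3.1511] T [-0.9617 -0.4504  0.0726] op 0.24 q [-0.5968  0.0138  2.0694 -0.0208  1.0316  0.2351]
angle -147.3 r 0.0665
F radial 2.639330979658272 cw-tangential -7.671075580680488
[[-0.0019, 0.0031], [-0.0017, 0.0032], [-0.0016, 0.0033], [-0.0014, 0.0034], [-0.0012, 0.0035], [-0.001, 0.0035], [-0.0008, 0.0036], [-0.0007, 0.0036], [-0.0005, 0.0036], [-0.0003, 0.0037]]
```

move_arm(linear=[[-0.0014, 0.0025, -0.001], [-0.0014, 0.0028, -0.0005], [-0.0013, 0.0028, -0.0005], [-0.0012, 0.0028, -0.0005], [-0.0011, 0.0029, -0.0005], [-0.001, 0.0029, -0.0005]], twist=[[1.0, 0.4, 0], [0.6, 0.3, 0], [0.5, 0.2, 0], [0.5, 0.2, 0], [0.5, 0.2, 0], [0.5, 0.2, 0]])

```text
time: 14.13
eef_pos: [0.4651, -0.1944, 0.1435]
tcp_rot: [0.93, 0.368, 0.002, -0.003]
contact_force: [-0.0, -4.3, -0.2]
opening: 0.238
```

Run:
```python
from h import *
show(); plan(3,10)
c=cam("scene"); cv2.imwrite('pics/s7.png',cv2.resize(c['img'][110:250,130:330],None,fx=3.5,fy=3.5,interpolation=cv2.INTER_CUBIC))
```

```text
t 14.13 pos [ 0.4651 -0.1944  0.1435] yaw -46.86 level [-0.3699  0.0505  0.0006] F [-0.0365 -4.2992 -0.1982] T [-1.0659 -0.1011 -0.0333] op 0.238 q [-0.6003  0.0121  2.0707  0.0067  1.0617  0.2143]
angle -154.6 r 0.0663
F radial 1.87723780735556 cw-tangential -3.8678567307806944
[[-0.0015, 0.0034], [-0.0013, 0.0034], [-0.0011, 0.0035], [-0.0009, 0.0035], [-0.0008, 0.0036], [-0.0006, 0.0036], [-0.0004, 0.0036], [-0.0002, 0.0037], [0.0, 0.0037], [0.0002, 0.0037]]
```

View pics/s7.png

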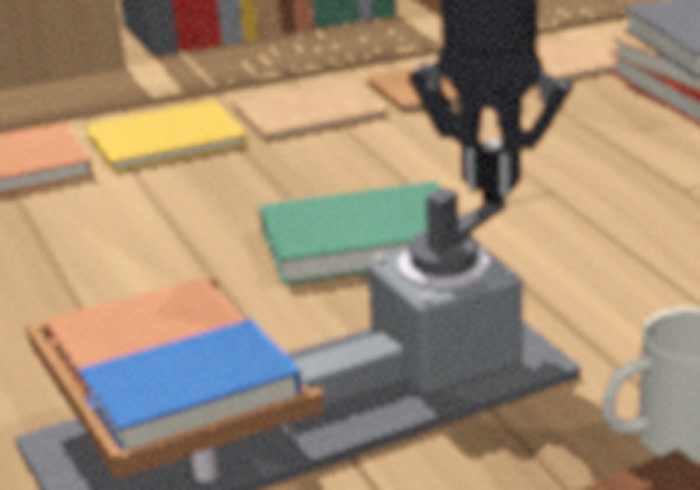

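The scene view shows the crank still seated and turning, and with the tilt corrected the load is about 4 N, as specified. Continuing in batches, with a tilt correction in each row.

move_arm(linear=[[-0.0015, 0.0034, -0.0003], [-0.0013, 0.0034, -0.0003], [-0.0011, 0.0035, -0.0003], [-0.0009, 0.0035, -0.0003], [-0.0008, 0.0036, -0.0003], [-0.0006, 0.0036, -0.0003], [-0.0004, 0.0036, -0.0003], [-0.0003, 0.0037, -0.0003]], twist=[[0.2, 0.1, 0], [0.4, 0.15, 0], [0.45, 0.15, 0], [0.45, 0.1, 0], [0.45, 0.1, 0], [0.45, 0.1, 0], [0.45, 0.1, 0], [0.45, 0, 0]])

```text
time: 14.85
eef_pos: [0.4587, -0.1685, 0.144]
tcp_rot: [0.929, 0.369, 0.005, -0.027]
contact_force: [-1.2, -6.5, -0.1]
opening: 0.241
```

```bash
cat >> h.py <<'E'
def plan2(step,n,tw=.45,r=.068,C=(.525,-.166)):
    show(); s=get_state(); d=s['eef_pos'][:2]-np.array(C); a=np.degrees(np.arctan2(d[1],d[0]))
    f=s['contact_force'];er=d/np.hypot(*d);et=np.array([er[1],-er[0]]); print('angle',round(a,1),'r',round(np.hypot(*d),4),'Frad',f[:2]@er,'Fcw',f[:2]@et)
    # effective angular advance ~60% of the commanded
    L=[];W=[]
    for i in range(n):
        b=np.radians(a-.65*step*(i+.5)); u=np.array([np.sin(b),-np.cos(b)]); v=u*r*np.radians(step)
        L.append([round(float(v[0]),4),round(float(v[1]),4),-.0003]); W.append([round(float(tw*u[1]),2),round(float(-tw*u[0]),2),0])
    print(L);print(W)
E
python3 - <<'E'
from h import *
plan2(3,10)
E
```

```text
t 14.85 pos [ 0.4587 -0.1685  0.144 ] yaw -46.58 level [-3.0644 -0.5827  0.0386] F [-1.193  -6.4524 -0.141 ] T [-1.8122 -0.173  -0.0059] op 0.241 q [-0.5799 -0.0088  2.0914  0.044   1.0972  0.2128]
angle -177.8 r 0.0664 Frad 1.4398411027451035 Fcw -6.401836398133499
[[-0.0001, 0.0036, -0.0003], [0.0, 0.0036, -0.0003], [0.0002, 0.0036, -0.0003], [0.0003, 0.0035, -0.0003], [0.0004, 0.0035, -0.0003], [0.0005, 0.0035, -0.0003], [0.0006, 0.0035, -0.0003], [0.0008, 0.0035, -0.0003], [0.0009, 0.0034, -0.0003], [0.001, 0.0034, -0.0003]]
[[0.45, 0.01, 0], [0.45, -0.01, 0], [0.45, -0.02, 0], [0.45, -0.04, 0], [0.45, -0.05, 0], [0.45, -0.07, 0], [0.44, -0.08, 0], [0.44, -0.1, 0], [0.44, -0.11, 0], [0.43, -0.13, 0]]
```

move_arm(linear=[[0.0, 0.0028, 0], [0.0002, 0.003, 0], [0.0004, 0.003, 0], [0.0006, 0.003, 0], [0.0008, 0.003, 0]], twist=[[-0.8, -0.2, 0], [-0.6, -0.1, 0], [-0.4, -0.1, 0], [-0.2, -0.1, 0], [0, -0.1, 0]])

```text
time: 15.27
eef_pos: [0.4584, -0.1535, 0.1436]
tcp_rot: [0.929, 0.37, 0.001, -0.009]
contact_force: [-1.6, -4.6, -1.3]
opening: 0.235
```

Run:
```python
from h import *
plan2(3,8)
```

```text
t 15.27 pos [ 0.4584 -0.1535  0.1436] yaw -46.57 level [-0.9444 -0.2864  0.0034] F [-1.5929 -4.6199 -1.2941] T [-0.9664 -0.0295  0.0645] op 0.235 q [-0.5393 -0.0313  2.1137  0.0132  1.0719  0.2672]
angle 169.4 r 0.0678 Frad 0.7148591600663454 Fcw -4.834191268340265
[[0.0007, 0.0035, -0.0003], [0.0008, 0.0035, -0.0003], [0.001, 0.0034, -0.0003], [0.0011, 0.0034, -0.0003], [0.0012, 0.0034, -0.0003], [0.0013, 0.0033, -0.0003], [0.0014, 0.0033, -0.0003], [0.0015, 0.0032, -0.0003]]
[[0.44, -0.09, 0], [0.44, -0.11, 0], [0.43, -0.12, 0], [0.43, -0.13, 0], [0.42, -0.15, 0], [0.42, -0.16, 0], [0.41, -0.18, 0], [0.41, -0.19, 0]]
```

move_arm(linear=[[0.0008, 0.0033, 0], [0.001, 0.0033, 0], [0.0012, 0.0032, 0], [0.0013, 0.0032, 0], [0.0015, 0.0031, 0], [0.0017, 0.003, 0], [0.0018, 0.003, 0]], twist=[[-0.1, -0.1, 0], [0.1, 0, 0], [0.1, 0, 0], [0.2, 0, 0], [0.2, -0.1, 0], [0.2, -0.1, 0], [0.2, -0.1, 0]])

```text
time: 15.85
eef_pos: [0.4669, -0.1285, 0.1437]
tcp_rot: [0.929, 0.37, 0.006, -0.017]
contact_force: [-1.5, -4.9, -0.1]
opening: 0.238
```

Run:
```python
from h import *
plan2(3,8)
```

```text
t 15.85 pos [ 0.4669 -0.1285  0.1437] yaw -46.5 level [-2.0732 -0.1364  0.0185] F [-1.55   -4.8847 -0.1085] T [-1.0811  0.0678  0.0418] op 0.238 q [-0.4942 -0.028   2.1105  0.0349  1.0785  0.301 ]
angle 147.2 r 0.0691 Frad -1.3458686412395255 Fcw -4.94481031064143
[[0.002, 0.003, -0.0003], [0.0021, 0.0029, -0.0003], [0.0022, 0.0028, -0.0003], [0.0023, 0.0027, -0.0003], [0.0024, 0.0027, -0.0003], [0.0025, 0.0026, -0.0003], [0.0025, 0.0025, -0.0003], [0.0026, 0.0024, -0.0003]]
[[0.37, -0.25, 0], [0.37, -0.26, 0], [0.36, -0.28, 0], [0.35, -0.29, 0], [0.34, -0.3, 0], [0.33, -0.31, 0], [0.32, -0.32, 0], [0.3, -0.33, 0]]
```

move_arm(linear=[[0.0019, 0.0028, 0], [0.002, 0.0028, 0], [0.0022, 0.0027, 0], [0.0023, 0.0026, 0], [0.0024, 0.0025, 0], [0.0025, 0.0024, 0], [0.0026, 0.0022, 0], [0.0027, 0.0021, 0]], twist=[[-0.6, 0, 0], [-0.3, 0, 0], [-0.2, 0, 0], [-0.1, 0, 0], [0, 0, 0], [0, -0.1, 0], [0, -0.1, 0], [0, -0.1, 0]])

```text
time: 16.52
eef_pos: [0.4848, -0.1063, 0.1426]
tcp_rot: [0.929, 0.371, -0.0, -0.007]
contact_force: [-1.7, -6.0, 0.7]
opening: 0.234
```

Run:
```python
from h import *
plan2(3,8)
c=cam("scene"); cv2.imwrite('pics/s8.png',cv2.resize(c['img'][110:250,130:330],None,fx=3.5,fy=3.5,interpolation=cv2.INTER_CUBIC))
```

```text
t 16.52 pos [ 0.4848 -0.1063  0.1426] yaw -46.43 level [-0.7167 -0.2889  0.0018] F [-1.7145 -6.0207  0.6591] T [-1.1594  0.2486 -0.0159] op 0.234 q [-0.4253 -0.0013  2.0862  0.0106  1.0665  0.38  ]
angle 124.0 r 0.072 Frad -4.0335064864010945 Fcw -4.7873325450366595
[[0.003, 0.0019, -0.0003], [0.003, 0.0018, -0.0003], [0.0031, 0.0017, -0.0003], [0.0032, 0.0016, -0.0003], [0.0032, 0.0015, -0.0003], [0.0033, 0.0014, -0.0003], [0.0033, 0.0013, -0.0003], [0.0034, 0.0012, -0.0003]]
[[0.25, -0.38, 0], [0.23, -0.39, 0], [0.22, -0.39, 0], [0.21, -0.4, 0], [0.19, -0.41, 0], [0.18, -0.41, 0], [0.16, -0.42, 0], [0.15, -0.42, 0]]
```

View pics/s8.png

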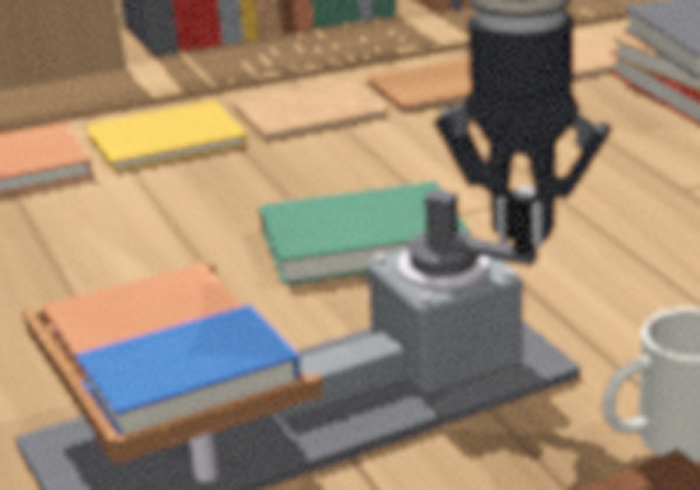

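The tray is rising; its front edge has come up visibly compared with before. I'll refine the circle centre from the path and aim slightly further inward.

move_arm(linear=[[0.003, 0.001, 0], [0.003, 0.0012, 0], [0.0031, 0.0011, 0], [0.0032, 0.001, 0], [0.0033, 0.0008, 0], [0.0033, 0.0006, 0], [0.0034, 0.0004, 0], [0.0034, 0.0002, 0]], twist=[[-0.3, -0.1, 0], [-0.2, -0.1, 0], [-0.1, -0.1, 0], [0, -0.1, 0], [0, -0.1, 0], [0, -0.1, 0], [0, -0.1, 0], [0, -0.1, 0]])

```text
time: 17.23
eef_pos: [0.5034, -0.0957, 0.1421]
tcp_rot: [0.928, 0.372, -0.009, -0.007]
contact_force: [-6.2, -2.9, 3.4]
opening: 0.235
```

```bash
sed -i 's/C=(.525,-.166))/C=(.5275,-.1635))/;s/-.65\*step/-.85*step/' h.py
python3 - <<'E'
from h import *
plan2(3,8,tw=.1)
E
```

```text
t 17.23 pos [ 0.5034 -0.0957  0.1421] yaw -46.27 level [-0.3989 -1.2323 -0.0061] F [-6.2397 -2.8613  3.4361] T [-0.7769  0.7524  0.0343] op 0.235 q [-0.3853  0.0443  2.0408 -0.0019  1.079   0.423 ]
angle 109.6 r 0.0719 Frad -0.6070567641597986 Fcw -6.83756221331286
[[0.0034, 0.0011, -0.0003], [0.0034, 0.001, -0.0003], [0.0035, 0.0008, -0.0003], [0.0035, 0.0007, -0.0003], [0.0035, 0.0005, -0.0003], [0.0035, 0.0003, -0.0003], [0.0036, 0.0002, -0.0003], [0.0036, 0.0, -0.0003]]
[[0.03, -0.09, 0], [0.03, -0.1, 0], [0.02, -0.1, 0], [0.02, -0.1, 0], [0.01, -0.1, 0], [0.01, -0.1, 0], [0.01, -0.1, 0], [0.0, -0.1, 0]]
```

move_arm(linear=[[0.0028, 0.0007, 0.0005], [0.003, 0.0005, 0.0005], [0.0031, 0.0004, 0.0003], [0.0032, 0.0002, 0], [0.0032, 0, 0], [0.0032, -0.0002, 0], [0.0032, -0.0004, 0]], twist=[[-0.1, -0.5, 0], [-0.1, -0.4, 0], [0, -0.3, 0], [0, -0.3, 0], [0, -0.2, 0], [0, -0.2, 0], [0, -0.2, 0]])

```text
time: 17.82
eef_pos: [0.5151, -0.0921, 0.1416]
tcp_rot: [0.927, 0.375, -0.009, -0.007]
contact_force: [-6.8, -4.0, 4.6]
opening: 0.235
```

Run:
```python
from h import *
plan2(3,8,tw=.2)
```

```text
t 17.82 pos [ 0.5151 -0.0921  0.1416] yaw -46.02 level [-0.3185 -1.2638 -0.0066] F [-6.8072 -3.9704  4.5804] T [-0.7697  0.9378 -0.0163] op 0.235 q [-0.3696  0.0691  2.0156 -0.0032  1.0795  0.4349]
angle 99.9 r 0.0725 Frad -2.745458064490353 Fcw -7.3867549484207276
[[0.0035, 0.0005, -0.0003], [0.0035, 0.0004, -0.0003], [0.0036, 0.0002, -0.0003], [0.0036, 0.0001, -0.0003], [0.0036, -0.0001, -0.0003], [0.0036, -0.0003, -0.0003], [0.0035, -0.0004, -0.0003], [0.0035, -0.0006, -0.0003]]
[[0.03, -0.2, 0], [0.02, -0.2, 0], [0.01, -0.2, 0], [0.0, -0.2, 0], [-0.01, -0.2, 0], [-0.01, -0.2, 0], [-0.02, -0.2, 0], [-0.03, -0.2, 0]]
```

move_arm(linear=[[0.0026, -0.0004, 0.002], [0.0028, -0.0004, 0.0015], [0.003, -0.0004, 0.001], [0.003, -0.0005, 0.0007], [0.003, -0.0006, 0.0005], [0.003, -0.0007, 0.0005]], twist=[[-0.2, -0.9, 0], [-0.1, -0.7, 0], [0, -0.5, 0], [0, -0.4, 0], [0, -0.4, 0], [0, -0.4, 0]])

```text
time: 18.32
eef_pos: [0.5201, -0.0914, 0.1416]
tcp_rot: [0.927, 0.376, -0.001, -0.005]
contact_force: [-5.7, -3.9, 2.9]
opening: 0.238
```

Run:
```python
from h import *
plan2(3,8,tw=.2)
```

```text
t 18.32 pos [ 0.5201 -0.0914  0.1416] yaw -45.83 level [-0.4293 -0.3253  0.0003] F [-5.6987 -3.8848  2.9433] T [-0.7779  1.0235  0.0299] op 0.238 q [-0.3684  0.0712  2.0133  0.0057  1.0651  0.4286]
angle 95.9 r 0.0725 Frad -3.2814999297689065 Fcw -6.06613732322138
[[0.0035, 0.0003, -0.0003], [0.0036, 0.0001, -0.0003], [0.0036, -0.0, -0.0003], [0.0036, -0.0002, -0.0003], [0.0035, -0.0003, -0.0003], [0.0035, -0.0005, -0.0003], [0.0035, -0.0007, -0.0003], [0.0035, -0.0008, -0.0003]]
[[0.02, -0.2, 0], [0.01, -0.2, 0], [-0.0, -0.2, 0], [-0.01, -0.2, 0], [-0.02, -0.2, 0], [-0.03, -0.2, 0], [-0.04, -0.2, 0], [-0.05, -0.19, 0]]
```

Run:
```python
from h import *
w=cam("wrist"); cv2.imwrite('pics/w9.png',w['img'])
c=cam("scene"); cv2.imwrite('pics/s9.png',cv2.resize(c['img'][110:250,130:330],None,fx=3.5,fy=3.5,interpolation=cv2.INTER_CUBIC))
P=cloud(w); near=np.hypot(P[...,0]-.525,P[...,1]+.166)
m=(near<.02)&(P[...,2]>.152)&(P[...,2]<.165); v,u=np.nonzero(m); 
if len(u): print('lug',len(u),onplane(w,u.mean(),v.mean(),.158),np.median(P[m],0))
m=(near<.027)&(P[...,2]>.105)&(P[...,2]<.12);print('flange',np.median(P[m],0), m.sum())
```

```text
lug 53 [ 0.53300431 -0.15759805  0.158     ] [ 0.53431863 -0.16190761  0.1542061 ]
flange [ 0.54269732 -0.15606025  0.11324353] 1085
```

View pics/w9.png

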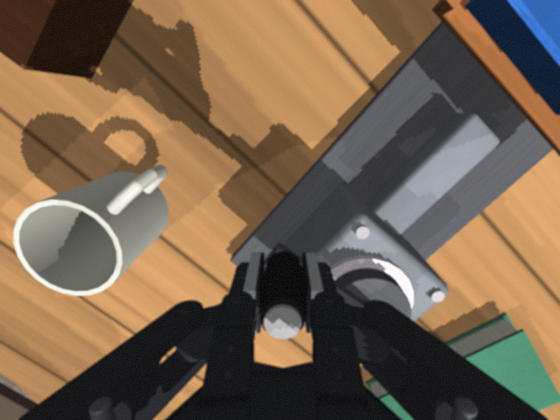

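View pics/s9.png

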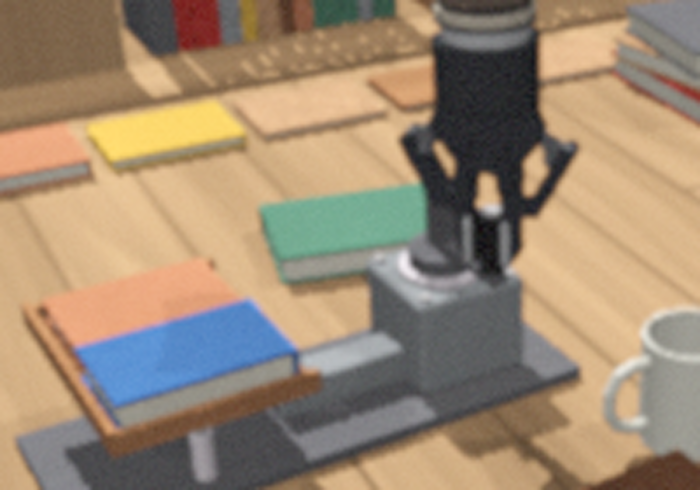

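Run:
```python
from h import *
w=cam("wrist"); print(onplane(w,282,320,.172)); s=get_state();M=Ro.from_quat(s['tcp_rot']).as_matrix()
print(M.T@(onplane(w,282,320,.172)-s['eef_pos'])); show()
```

```text
[ 0.51896153 -0.09319434  0.172     ]
[-0.00218758  0.00013668 -0.03037809]
t 18.47 pos [ 0.5203 -0.0913  0.1416] yaw -45.83 level [-0.4268 -0.2939  0.0004] F [-5.7766 -3.962   3.2318] T [-0.789   0.8866 -0.0001] op 0.235 q [-0.3684  0.0713  2.0131  0.0058  1.0646  0.4287]
```

move_arm(linear=[[0.0026, -0.0015, 0.001], [0.0032, -0.001, 0.001], [0.0033, -0.0008, 0.0007], [0.0033, -0.0008, 0.0005], [0.0034, -0.001, 0.0005], [0.0034, -0.0011, 0.0005]], twist=[[-0.3, -0.5, 0], [-0.2, -0.5, 0], [0, -0.4, 0], [0, -0.4, 0], [0, -0.4, 0], [0, -0.4, 0]])

```text
time: 18.97
eef_pos: [0.5271, -0.091, 0.1416]
tcp_rot: [0.926, 0.377, 0.001, -0.006]
contact_force: [-6.1, -2.5, 3.6]
opening: 0.236
```

Run:
```python
from h import *
plan2(3,8,tw=.4)
```

```text
t 18.97 pos [ 0.5271 -0.091   0.1416] yaw -45.7 level [-0.718  -0.1363  0.0021] F [-6.1305 -2.4994  3.566 ] T [-0.7222  1.0303 -0.0054] op 0.236 q [-0.3658  0.085   1.9986  0.0124  1.0648  0.4258]
angle 90.3 r 0.0725 Frad -2.4625071367000166 Fcw -6.145454837441031
[[0.0036, -0.0001, -0.0003], [0.0036, -0.0002, -0.0003], [0.0035, -0.0004, -0.0003], [0.0035, -0.0005, -0.0003], [0.0035, -0.0007, -0.0003], [0.0035, -0.0008, -0.0003], [0.0034, -0.001, -0.0003], [0.0034, -0.0011, -0.0003]]
[[-0.01, -0.4, 0], [-0.02, -0.4, 0], [-0.04, -0.4, 0], [-0.06, -0.4, 0], [-0.08, -0.39, 0], [-0.09, -0.39, 0], [-0.11, -0.38, 0], [-0.13, -0.38, 0]]
```

move_arm(linear=[[0.0033, -0.001, 0.0015], [0.0035, -0.001, 0.001], [0.0035, -0.0012, 0.001], [0.0035, -0.0012, 0.0007], [0.0035, -0.0013, 0.0007], [0.0034, -0.0014, 0.0007], [0.0034, -0.0015, 0.0007], [0.0034, -0.0016, 0.0007]], twist=[[-0.4, -0.4, 0], [-0.2, -0.4, 0], [-0.1, -0.4, 0], [-0.1, -0.4, 0], [-0.1, -0.3, 0], [-0.1, -0.3, 0], [-0.1, -0.3, 0], [-0.1, -0.3, 0]])

```text
time: 19.63
eef_pos: [0.5356, -0.0914, 0.1415]
tcp_rot: [0.926, 0.378, -0.006, -0.009]
contact_force: [-6.7, -1.1, 4.1]
opening: 0.239
```

Run:
```python
from h import *
plan2(3,8,tw=.3)
```

```text
t 19.63 pos [ 0.5356 -0.0914  0.1415] yaw -45.55 level [-0.7369 -1.0729 -0.0028] F [-6.676  -1.1433  4.1042] T [-0.4721  1.1241 -0.0043] op 0.239 q [-0.3583  0.1121  1.9694  0.0062  1.0822  0.4337]
angle 83.6 r 0.0725 Frad -1.8799945894713264 Fcw -6.507086189424963
[[0.0035, -0.0005, -0.0003], [0.0035, -0.0006, -0.0003], [0.0035, -0.0008, -0.0003], [0.0034, -0.0009, -0.0003], [0.0034, -0.0011, -0.0003], [0.0033, -0.0012, -0.0003], [0.0033, -0.0014, -0.0003], [0.0032, -0.0015, -0.0003]]
[[-0.04, -0.3, 0], [-0.05, -0.3, 0], [-0.07, -0.29, 0], [-0.08, -0.29, 0], [-0.09, -0.29, 0], [-0.1, -0.28, 0], [-0.12, -0.28, 0], [-0.13, -0.27, 0]]
```

move_arm(linear=[[0.0033, -0.0013, 0.0015], [0.0034, -0.0014, 0.0015], [0.0034, -0.0015, 0.001], [0.0034, -0.0016, 0.001], [0.0034, -0.0017, 0.001], [0.0033, -0.0018, 0.001], [0.0033, -0.0019, 0.001], [0.0033, -0.002, 0.001], [0.0032, -0.0021, 0.001], [0.0032, -0.0021, 0.001]], twist=[[-0.4, -0.7, 0], [-0.3, -0.6, 0], [-0.1, -0.5, 0], [-0.1, -0.4, 0], [-0.1, -0.4, 0], [-0.1, -0.3, 0], [-0.1, -0.3, 0], [-0.1, -0.3, 0], [-0.1, -0.3, 0], [-0.1, -0.3, 0]])

```text
time: 20.47
eef_pos: [0.5411, -0.0925, 0.1418]
tcp_rot: [0.925, 0.38, -0.014, -0.018]
contact_force: [-7.7, 0.1, 3.1]
opening: 0.241
```

Run:
```python
from h import *
plan2(3,8,tw=.3)
```

```text
t 20.47 pos [ 0.5411 -0.0925  0.1418] yaw -45.39 level [-1.2752 -2.2203 -0.0148] F [-7.6941  0.1228  3.0574] T [-0.3905  0.9973  0.0369] op 0.241 q [-0.3574  0.1351  1.9436  0.0081  1.107   0.4308]
angle 79.2 r 0.0723 Frad -1.3261060623455274 Fcw -7.579904959973184
[[0.0035, -0.0007, -0.0003], [0.0034, -0.0009, -0.0003], [0.0034, -0.0011, -0.0003], [0.0034, -0.0012, -0.0003], [0.0033, -0.0014, -0.0003], [0.0032, -0.0015, -0.0003], [0.0032, -0.0016, -0.0003], [0.0031, -0.0018, -0.0003]]
[[-0.06, -0.29, 0], [-0.08, -0.29, 0], [-0.09, -0.29, 0], [-0.1, -0.28, 0], [-0.11, -0.28, 0], [-0.13, -0.27, 0], [-0.14, -0.27, 0], [-0.15, -0.26, 0]]
```

move_arm(linear=[[0.0028, -0.0014, 0.001], [0.0028, -0.0014, 0.001], [0.0028, -0.0014, 0.001], [0.0028, -0.0014, 0.001]], twist=[[-0.8, -1.2, 0], [-0.5, -1.0, 0], [-0.4, -0.9, 0], [-0.3, -0.9, 0]])

```text
time: 20.8
eef_pos: [0.5421, -0.0918, 0.1411]
tcp_rot: [0.925, 0.38, -0.001, -0.001]
contact_force: [-6.0, -2.8, 1.9]
opening: 0.24
```

Run:
```python
from h import *
plan2(3,8,tw=.3)
```

```text
t 20.8 pos [ 0.5421 -0.0918  0.1411] yaw -45.37 level [-0.0446 -0.1308 -0.0001] F [-5.966  -2.7605  1.8761] T [-0.4404  1.2605 -0.0399] op 0.24 q [-0.3522  0.1171  1.9646 -0.0001  1.0624  0.4396]
angle 78.5 r 0.0732 Frad -3.896729570094047 Fcw -5.294283408265513
[[0.0035, -0.0008, -0.0003], [0.0034, -0.0009, -0.0003], [0.0034, -0.0011, -0.0003], [0.0033, -0.0012, -0.0003], [0.0033, -0.0014, -0.0003], [0.0032, -0.0015, -0.0003], [0.0031, -0.0017, -0.0003], [0.0031, -0.0018, -0.0003]]
[[-0.07, -0.29, 0], [-0.08, -0.29, 0], [-0.09, -0.29, 0], [-0.1, -0.28, 0], [-0.12, -0.28, 0], [-0.13, -0.27, 0], [-0.14, -0.26, 0], [-0.15, -0.26, 0]]
```

move_arm(linear=[[0.0032, -0.0022, 0.0005], [0.0033, -0.002, 0.0005], [0.0034, -0.0018, 0.0005], [0.0034, -0.0018, 0.0005], [0.0034, -0.0018, 0.0005], [0.0034, -0.0018, 0.0005]], twist=[[0, -0.5, 0], [-0.1, -0.6, 0], [-0.2, -0.7, 0], [-0.2, -0.7, 0], [-0.2, -0.7, 0], [-0.2, -0.7, 0]])

```text
time: 21.3
eef_pos: [0.5474, -0.0925, 0.1407]
tcp_rot: [0.925, 0.38, 0.009, -0.001]
contact_force: [-7.4, -1.0, 5.2]
opening: 0.24
```

Run:
```python
from h import *
plan2(3,8,tw=.3)
w=cam('wrist'); cv2.imwrite('pics/w10.png',w['img'])
c=cam("scene"); cv2.imwrite('pics/s10.png',cv2.resize(c['img'][110:250,130:330],None,fx=3.5,fy=3.5,interpolation=cv2.INTER_CUBIC))
```

```text
t 21.3 pos [ 0.5474 -0.0925  0.1407] yaw -45.31 level [-0.5298  0.869  -0.002 ] F [-7.4422 -1.0452  5.214 ] T [-0.2804  1.4412  0.0214] op 0.24 q [-0.3563  0.121   1.9611  0.0161  1.0486  0.4265]
angle 74.3 r 0.0737 Frad -3.018534703643386 Fcw -6.8823461394467795
[[0.0034, -0.001, -0.0003], [0.0034, -0.0012, -0.0003], [0.0033, -0.0013, -0.0003], [0.0032, -0.0015, -0.0003], [0.0032, -0.0016, -0.0003], [0.0031, -0.0018, -0.0003], [0.003, -0.0019, -0.0003], [0.0029, -0.002, -0.0003]]
[[-0.09, -0.29, 0], [-0.1, -0.28, 0], [-0.11, -0.28, 0], [-0.12, -0.27, 0], [-0.14, -0.27, 0], [-0.15, -0.26, 0], [-0.16, -0.25, 0], [-0.17, -0.25, 0]]
```

View pics/s10.png

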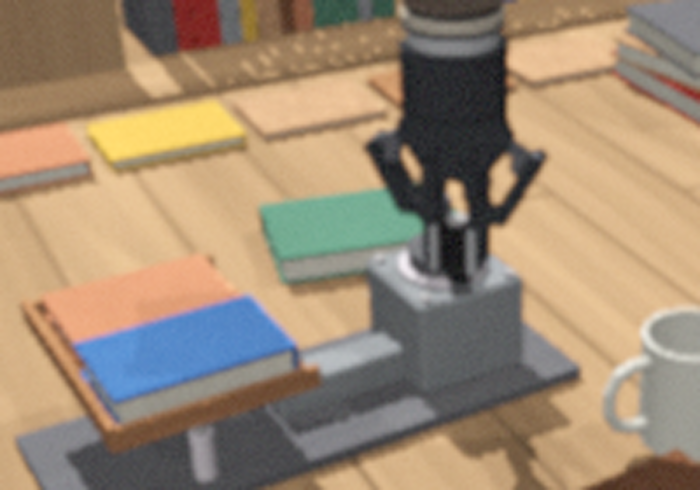

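View pics/w10.png

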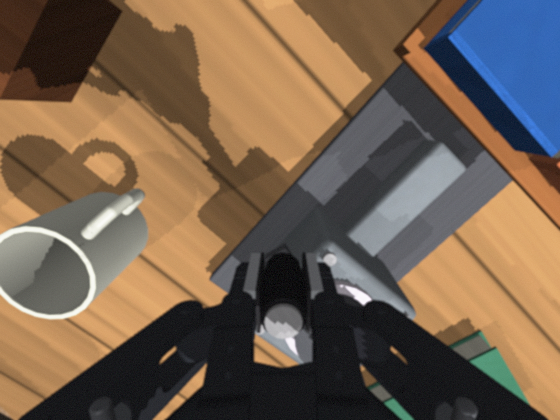

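move_arm(linear=[[0.003, -0.0024, 0.002], [0.0032, -0.0024, 0.0015], [0.0032, -0.0024, 0.0015], [0.0032, -0.0022, 0.0012], [0.0032, -0.0022, 0.0012], [0.0032, -0.0022, 0.0012], [0.0032, -0.0022, 0.0012], [0.0032, -0.0022, 0.0012]], twist=[[-0.3, 0.2, 0], [-0.2, 0, 0], [-0.2, -0.3, 0], [-0.2, -0.4, 0], [-0.2, -0.5, 0], [-0.2, -0.5, 0], [-0.2, -0.5, 0], [-0.2, -0.5, 0]])

```text
time: 22.07
eef_pos: [0.5503, -0.0935, 0.1409]
tcp_rot: [0.925, 0.38, -0.004, -0.012]
contact_force: [-8.6, -0.9, 3.9]
opening: 0.235
```

Run:
```python
from h import *
plan2(3,8,tw=.3)
```

```text
t 22.07 pos [ 0.5503 -0.0935  0.1409] yaw -45.35 level [-1.0777 -0.8826  0.0016] F [-8.6014 -0.8924  3.9436] T [-0.3644  1.1126  0.0363] op 0.235 q [-0.3555  0.1437  1.9354  0.0139  1.0835  0.4294]
angle 71.9 r 0.0736 Frad -3.51627537478481 Fcw -7.900454948496491
[[0.0034, -0.0012, -0.0003], [0.0033, -0.0013, -0.0003], [0.0032, -0.0015, -0.0003], [0.0032, -0.0016, -0.0003], [0.0031, -0.0018, -0.0003], [0.003, -0.0019, -0.0003], [0.0029, -0.002, -0.0003], [0.0028, -0.0022, -0.0003]]
[[-0.1, -0.28, 0], [-0.11, -0.28, 0], [-0.12, -0.27, 0], [-0.14, -0.27, 0], [-0.15, -0.26, 0], [-0.16, -0.25, 0], [-0.17, -0.25, 0], [-0.18, -0.24, 0]]
```

```bash
cat >> h.py <<'E'
def tray():
    c=cam("top"); P=cloud(c)
    for nm,y0,y1 in (("L",-.12,-.09),("R",-.24,-.21)):
        pass
    b=c['img'].astype(int)
    blue=(b[...,0]>140)&(b[...,2]<80)&(abs(P[...,1]+.166)<.14)&(P[...,0]>.66)
    orange=(b[...,2]>150)&(b[...,0]<110)&(b[...,1]<130)&(abs(P[...,1]+.166)<.14)&(P[...,0]>.66)
    for n,m in(("blue",blue),("orange",orange)): print('top',n,m.sum(),np.median(P[m],0) if m.sum() else None)
    c=cam("scene"); P=cloud(c); b=c['img'].astype(int)
    for n,m in (("blue",(b[...,0]>140)&(b[...,2]<80)),("orange",(b[...,2]>150)&(b[...,0]<110)&(b[...,1]<130))):
        m=m&(abs(P[...,1]+.166)<.14)&(P[...,0]>.66)&(P[...,2]>.05)
        print('scene',n,m.sum(),np.median(P[m],0) if m.sum() else None)
E
python3 - <<'E'
from h import *
tray()
E
```

```text
top blue 1519 [ 0.75094322 -0.10480276  0.12103402]
top orange 4218 [ 0.82865683 -0.21021762  0.00285995]
scene blue 24 [ 0.72923603 -0.06687393  0.12129012]
scene orange 79 [ 0.82131323 -0.15982767  0.10471676]
```

The blue book on the tray has gone from z ≈ 0.0975 to 0.121, so the tray is at about 33 mm. It needs about 10 mm more, or 65°. The load has crept up to about 8 N because the grip has built up stress, so I'll release briefly, re-level and regrip.

move_arm(linear=[[0, 0, 0], [0, 0, 0], [0, 0, 0], [0, 0, 0]], twist=[[-0.4, -0.3, 0], [0, 0, 0], [0, 0, 0], [0, 0, 0]], grip=0.5)

```text
time: 22.5
eef_pos: [0.5495, -0.0878, 0.1393]
tcp_rot: [0.925, 0.379, -0.002, -0.013]
contact_force: [0.5, -0.9, 0.8]
opening: 0.5
```

Run:
```python
from h import *
show()
w=cam('wrist'); cv2.imwrite('pics/w11.png',w['img'])
s=get_state();M=Ro.from_quat(s['tcp_rot']).as_matrix()
P=cloud(w); m=(P[...,2]>.164)&(P[...,2]<.180)&(np.hypot(P[...,0]-.549,P[...,1]+.096)<.02)
g=w['img'].min(2)>80
m&=g
v,u=np.nonzero(m); print(len(u))
if len(u): q=onplane(w,u.mean(),v.mean(),.172); print(u.mean(),v.mean(),q, M.T@(q-s['eef_pos']), 'ang',np.degrees(np.arctan2(q[1]+.166,q[0]-.525)),np.hypot(q[1]+.166,q[0]-.525))
```

```text
t 22.5 pos [ 0.5495 -0.0878  0.1393] yaw -45.46 level [-1.3188 -0.7576  0.0049] F [ 0.4666 -0.8587  0.7804] T [-0.052  -0.0057  0.0163] op 0.5 q [-0.3483  0.1412  1.9415  0.0194  1.0793  0.4358]
991
286.3481331987891 343.23309788092837 [ 0.5426 -0.0986  0.172 ] [-0.0123  0.0019 -0.0328] ang 75.36640966937735 0.06961439600925814
```

View pics/w11.png

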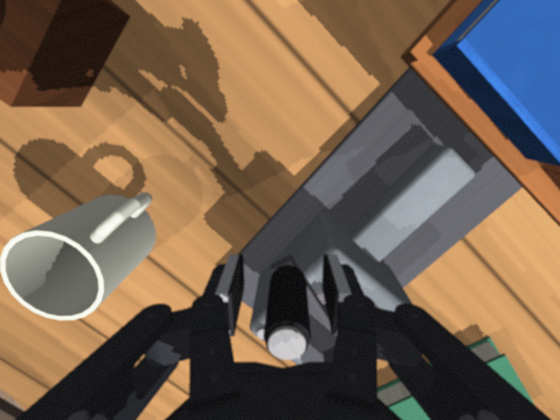

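The handle is at pixel (286,343), or (0.5426, -0.0986), exactly 69.6 mm from (0.525, -0.166). So that centre is right, and the pads had slid about 8–12 mm off the sleeve. Recentring and regripping a little firmer.

move_arm(linear=[[-0.0035, -0.006, 0], [-0.003, -0.004, 0], [0, 0, 0]], twist=[[-0.7, -0.4, 0], [-0.5, -0.3, 0], [0, 0, 0]])

```text
time: 22.8
eef_pos: [0.5431, -0.0982, 0.1394]
tcp_rot: [0.925, 0.379, 0.001, -0.0]
contact_force: [0.3, 0.8, -0.7]
opening: 0.501
```

```bash
cat >> h.py <<'E'
def hand(c0=(.543,-.099)):
    show(); w=cam('wrist'); s=get_state();M=Ro.from_quat(s['tcp_rot']).as_matrix(); P=cloud(w)
    m=(P[...,2]>.164)&(P[...,2]<.180)&(np.hypot(P[...,0]-c0[0],P[...,1]-c0[1])<.02)&(w['img'].min(2)>80)
    v,u=np.nonzero(m)
    if len(u): q=onplane(w,u.mean(),v.mean(),.172); print(len(u),q, 'tool',M.T@(q-s['eef_pos']), 'ang',np.degrees(np.arctan2(q[1]+.166,q[0]-.525)),np.hypot(q[1]+.166,q[0]-.525))
E
python3 - <<'E'
from h import *
hand()
E
```

```text
t 22.8 pos [ 0.5431 -0.0982  0.1394] yaw -45.43 level [-0.0476  0.0453  0.    ] F [ 0.2763  0.7555 -0.6506] T [-0.0265 -0.017   0.0302] op 0.501 q [-0.3631  0.1221  1.9625  0.0012  1.0566  0.4292]
1022 [ 0.5424 -0.0986  0.172 ] tool [-0.001  -0.0002 -0.0325] ang 75.54272676908288 0.06959516906957816
```

move_arm(linear=[[0, 0, 0], [0, 0, 0], [0, 0, 0], [0, 0, 0], [0, 0, 0], [0, 0, 0]], twist=[[0, 0, 5], [0, 0, 5], [0, 0, 5], [0, 0, 5], [0, 0, 5], [0, 0, 0]])

```text
time: 23.35
eef_pos: [0.5432, -0.0991, 0.1402]
tcp_rot: [0.816, 0.578, 0.002, -0.0]
contact_force: [0.4, 0.6, 0.0]
opening: 0.5
```

Run:
```python
from h import *
hand()
```

```text
t 23.35 pos [ 0.5432 -0.0991  0.1402] yaw -19.43 level [-0.123   0.1289 -0.0001] F [0.3597 0.5797 0.0232] T [-0.0085 -0.041  -0.0504] op 0.5 q [-0.3655  0.121   1.9621  0.0032  1.0572 -0.0279]
1063 [ 0.5428 -0.0988  0.172 ] tool [ 0.0002 -0.0004 -0.0318] ang 75.1423688284767 0.06952668578060725
```

Centred. Closing with 30 N.

move_arm(linear=[[0, 0, -0.001], [0, 0, 0], [0, 0, 0], [0, 0, 0], [0, 0, 0]], twist=[[0, 0, 0], [0, 0, 0], [0, 0, 0], [0, 0, 0], [0, 0, 0]], grip=0.0, force=30)

```text
time: 23.82
eef_pos: [0.5431, -0.0992, 0.1393]
tcp_rot: [0.819, 0.573, 0.002, -0.0]
contact_force: [-0.5, -0.3, 0.0]
opening: 0.234
```

```bash
sed -i 's/C=(.5275,-.1635))/C=(.525,-.166))/' h.py
python3 - <<'E'
from h import *
plan2(3,8,tw=.3)
E
```

```text
t 23.82 pos [ 0.5431 -0.0992  0.1393] yaw -20.01 level [-0.1356  0.1289 -0.0001] F [-0.4563 -0.3263  0.0086] T [ 0.0376 -0.0153  0.0014] op 0.234 q [-0.3659  0.122   1.9627  0.0035  1.0556 -0.0183]
angle 74.8 r 0.0692 Frad -0.4342968845371455 Fcw -0.35508849151123173
[[0.0034, -0.001, -0.0003], [0.0034, -0.0012, -0.0003], [0.0033, -0.0013, -0.0003], [0.0033, -0.0015, -0.0003], [0.0032, -0.0016, -0.0003], [0.0031, -0.0017, -0.0003], [0.003, -0.0019, -0.0003], [0.0029, -0.002, -0.0003]]
[[-0.08, -0.29, 0], [-0.1, -0.28, 0], [-0.11, -0.28, 0], [-0.12, -0.27, 0], [-0.13, -0.27, 0], [-0.15, -0.26, 0], [-0.16, -0.26, 0], [-0.17, -0.25, 0]]
```

move_arm(linear=[[0.0025, -0.0009, 0.0005], [0.0028, -0.001, 0.0005], [0.003, -0.0012, 0.0005], [0.003, -0.0013, 0.0005], [0.003, -0.0014, 0.0005]], twist=[[0, -0.2, -1], [0, -0.4, -2], [-0.1, -0.5, -2], [-0.1, -0.5, -2], [-0.1, -0.5, -2]])

```text
time: 24.23
eef_pos: [0.5485, -0.101, 0.1393]
tcp_rot: [0.864, 0.503, 0.006, -0.0]
contact_force: [-5.6, 2.2, 2.3]
opening: 0.238
```

Run:
```python
from h import *
plan2(3,8,tw=.3)
```

```text
t 24.23 pos [ 0.5485 -0.101   0.1393] yaw -29.55 level [-0.3963  0.5716 -0.0017] F [-5.6307  2.2019  2.3214] T [0.3897 1.1221 0.0387] op 0.238 q [-0.3684  0.1308  1.953   0.0116  1.0509  0.1416]
angle 70.1 r 0.0691 Frad 0.15278185207473718 Fcw -6.043983321710953
[[0.0033, -0.0013, -0.0003], [0.0033, -0.0014, -0.0003], [0.0032, -0.0016, -0.0003], [0.0031, -0.0017, -0.0003], [0.003, -0.0019, -0.0003], [0.003, -0.002, -0.0003], [0.0029, -0.0021, -0.0003], [0.0028, -0.0022, -0.0003]]
[[-0.11, -0.28, 0], [-0.12, -0.27, 0], [-0.13, -0.27, 0], [-0.14, -0.26, 0], [-0.16, -0.26, 0], [-0.17, -0.25, 0], [-0.18, -0.24, 0], [-0.19, -0.23, 0]]
```

move_arm(linear=[[0.003, -0.0013, 0.001], [0.0032, -0.0015, 0.001], [0.0032, -0.0016, 0.0008], [0.0032, -0.0017, 0.0006], [0.0031, -0.0018, 0.0006], [0.003, -0.0019, 0.0006], [0.003, -0.002, 0.0006], [0.0029, -0.0021, 0.0006]], twist=[[0, 0, 0], [-0.1, -0.1, 0], [-0.1, -0.2, 0], [-0.1, -0.3, 0], [-0.1, -0.3, 0], [-0.1, -0.3, 0], [-0.1, -0.3, -1], [-0.1, -0.3, -1]])

```text
time: 24.9
eef_pos: [0.5566, -0.1043, 0.1393]
tcp_rot: [0.874, 0.485, -0.001, -0.012]
contact_force: [-6.0, 5.7, 3.4]
opening: 0.24
```

Run:
```python
from h import *
plan2(3,8,tw=.3)
```

```text
t 24.9 pos [ 0.5566 -0.1043  0.1393] yaw -31.92 level [-1.1716 -0.7408  0.0066] F [-6.0255  5.7361  3.4122] T [0.4864 0.9797 0.0372] op 0.24 q [-0.3706  0.162   1.9179  0.0163  1.0812  0.1788]
angle 62.9 r 0.0693 Frad 2.355591003249948 Fcw -7.978769105828841
[[0.0031, -0.0017, -0.0003], [0.0031, -0.0018, -0.0003], [0.003, -0.002, -0.0003], [0.0029, -0.0021, -0.0003], [0.0028, -0.0022, -0.0003], [0.0027, -0.0023, -0.0003], [0.0026, -0.0025, -0.0003], [0.0025, -0.0026, -0.0003]]
[[-0.14, -0.26, 0], [-0.15, -0.26, 0], [-0.17, -0.25, 0], [-0.18, -0.24, 0], [-0.19, -0.23, 0], [-0.2, -0.23, 0], [-0.21, -0.22, 0], [-0.22, -0.21, 0]]
```

move_arm(linear=[[0.0022, -0.001, 0.002], [0.0024, -0.0011, 0.0015], [0.0024, -0.0012, 0.001], [0.0024, -0.0013, 0.001], [0.0024, -0.0014, 0.001]], twist=[[-0.6, -0.5, 0], [-0.5, -0.5, 0], [-0.4, -0.5, 0], [-0.3, -0.5, 0], [-0.2, -0.5, 0]])

```text
time: 25.32
eef_pos: [0.5581, -0.1049, 0.1391]
tcp_rot: [0.875, 0.484, -0.001, 0.0]
contact_force: [-5.2, 2.5, 2.0]
opening: 0.238
```

Run:
```python
from h import *
plan2(3,8,tw=.3)
```

```text
t 25.32 pos [ 0.5581 -0.1049  0.1391] yaw -32.14 level [ 0.1006 -0.0944 -0.    ] F [-5.1684  2.483   2.0127] T [0.4717 1.0316 0.0052] op 0.238 q [-0.3634  0.1576  1.9232 -0.0026  1.0618  0.1988]
angle 61.6 r 0.0695 Frad -0.27552022681777255 Fcw -5.727228012638227
[[0.0031, -0.0018, -0.0003], [0.003, -0.0019, -0.0003], [0.0029, -0.002, -0.0003], [0.0028, -0.0022, -0.0003], [0.0027, -0.0023, -0.0003], [0.0026, -0.0024, -0.0003], [0.0025, -0.0025, -0.0003], [0.0024, -0.0026, -0.0003]]
[[-0.15, -0.26, 0], [-0.16, -0.25, 0], [-0.17, -0.25, 0], [-0.18, -0.24, 0], [-0.19, -0.23, 0], [-0.2, -0.22, 0], [-0.21, -0.21, 0], [-0.22, -0.2, 0]]
```

move_arm(linear=[[0.0027, -0.0015, 0.001], [0.0028, -0.0016, 0.001], [0.0028, -0.0017, 0.001], [0.0028, -0.0018, 0.001], [0.0027, -0.0019, 0.001], [0.0026, -0.002, 0.001], [0.0026, -0.0021, 0.001], [0.0025, -0.0022, 0.001]], twist=[[-0.1, -0.3, 0], [-0.2, -0.4, 0], [-0.3, -0.4, 0], [-0.3, -0.4, 0], [-0.3, -0.4, 0], [-0.3, -0.4, 0], [-0.3, -0.4, -0.5], [-0.3, -0.4, -0.5]])

```text
time: 25.98
eef_pos: [0.5695, -0.1138, 0.1396]
tcp_rot: [0.881, 0.473, 0.003, 0.015]
contact_force: [-4.2, 2.3, -2.0]
opening: 0.237
```

Run:
```python
from h import *
plan2(3,8,tw=.3)
```

```text
t 25.98 pos [ 0.5695 -0.1138  0.1396] yaw -33.48 level [1.3077 1.1524 0.0067] F [-4.2021  2.317  -1.989 ] T [0.9061 1.1589 0.0259] op 0.237 q [-0.3659  0.1715  1.9064 -0.0164  1.0368  0.2267]
angle 49.5 r 0.0686 Frad -0.964076758114033 Fcw -4.700707517638137
[[0.0027, -0.0024, -0.0003], [0.0025, -0.0025, -0.0003], [0.0024, -0.0026, -0.0003], [0.0023, -0.0027, -0.0003], [0.0022, -0.0028, -0.0003], [0.0021, -0.0029, -0.0003], [0.0019, -0.003, -0.0003], [0.0018, -0.0031, -0.0003]]
[[-0.2, -0.22, 0], [-0.21, -0.21, 0], [-0.22, -0.21, 0], [-0.23, -0.2, 0], [-0.24, -0.18, 0], [-0.24, -0.17, 0], [-0.25, -0.16, 0], [-0.26, -0.15, 0]]
```

move_arm(linear=[[0.0023, -0.002, 0], [0.0023, -0.0022, 0], [0.0022, -0.0023, 0.0003], [0.0021, -0.0024, 0.0003], [0.002, -0.0025, 0.0003], [0.0019, -0.0026, 0.0003]], twist=[[0.4, 0.3, -0.5], [0.2, 0.2, -1], [0.1, 0, -1], [0, 0, -1], [0, -0.1, -1], [0, -0.1, -1]])

```text
time: 26.48
eef_pos: [0.5825, -0.1286, 0.1395]
tcp_rot: [0.905, 0.426, 0.003, 0.007]
contact_force: [-4.7, 2.3, -1.6]
opening: 0.237
```

Run:
```python
from h import *
plan2(3,8,tw=.3);tray()
```

```text
t 26.48 pos [ 0.5825 -0.1286  0.1395] yaw -39.55 level [0.6186 0.6455 0.0005] F [-4.6887  2.2879 -1.5633] T [ 0.6129  0.9803 -0.0097] op 0.237 q [-0.3849  0.2098  1.8615 -0.0066  1.0557  0.3087]
angle 33.1 r 0.0686 Frad -2.6813617243123784 Fcw -4.47530099627781
[[0.0019, -0.003, -0.0003], [0.0017, -0.0031, -0.0003], [0.0016, -0.0032, -0.0003], [0.0015, -0.0032, -0.0003], [0.0013, -0.0033, -0.0003], [0.0012, -0.0034, -0.0003], [0.001, -0.0034, -0.0003], [0.0009, -0.0035, -0.0003]]
[[-0.26, -0.16, 0], [-0.26, -0.15, 0], [-0.27, -0.13, 0], [-0.27, -0.12, 0], [-0.28, -0.11, 0], [-0.28, -0.1, 0], [-0.29, -0.09, 0], [-0.29, -0.07, 0]]
top blue 1405 [ 0.7568 -0.1015  0.1276]
top orange 3948 [ 0.8177 -0.2076  0.0035]
scene blue 8 [ 0.7    -0.0693  0.1283]
scene orange 85 [ 0.8204 -0.1594  0.1119]
```

The blue book is at 0.128, so the tray is at about 40 mm, with about 3 mm (20°) left. Slowing down.

move_arm(linear=[[0.0008, -0.0022, 0], [0.0009, -0.0022, 0], [0.0008, -0.0022, 0]], twist=[[0.2, 0.3, -1.5], [0, 0.1, -1.5], [0, 0, -1.5]])

```text
time: 26.83
eef_pos: [0.5861, -0.1352, 0.1396]
tcp_rot: [0.922, 0.388, 0.002, 0.004]
contact_force: [-3.1, 2.7, -3.3]
opening: 0.238
```

Run:
```python
from h import *
plan2(2,6,tw=.3)
```

```text
t 26.83 pos [ 0.5861 -0.1352  0.1396] yaw -44.37 level [0.3922 0.3746 0.0001] F [-3.1065  2.6735 -3.2627] T [0.6114 0.6945 0.0074] op 0.238 q [-0.3937  0.2226  1.8459 -0.0044  1.0644  0.3828]
angle 26.8 r 0.0684 Frad -1.5695563689555634 Fcw -3.786069853834511
[[0.001, -0.0021, -0.0003], [0.001, -0.0022, -0.0003], [0.0009, -0.0022, -0.0003], [0.0008, -0.0022, -0.0003], [0.0008, -0.0022, -0.0003], [0.0007, -0.0023, -0.0003]]
[[-0.27, -0.13, 0], [-0.27, -0.12, 0], [-0.28, -0.11, 0], [-0.28, -0.11, 0], [-0.28, -0.1, 0], [-0.29, -0.09, 0]]
```

move_arm(linear=[[0.0006, -0.0022, -0.0008], [0.0007, -0.0023, -0.0004], [0.0006, -0.0023, 0], [0.0005, -0.0023, 0]], twist=[[0.1, 0.1, -2], [0, 0.1, -2], [-0.1, 0, -2], [-0.1, 0, -2]])

```text
time: 27.17
eef_pos: [0.5899, -0.1443, 0.1395]
tcp_rot: [0.948, 0.317, 0.001, 0.005]
contact_force: [-3.7, 3.1, -3.7]
opening: 0.234
```

Run:
```python
from h import *
plan2(2,6,tw=.3); tray()
```

```text
t 27.17 pos [ 0.5899 -0.1443  0.1395] yaw -53.04 level [0.463  0.2626 0.0003] F [-3.7466  3.1141 -3.7451] T [ 0.7134  0.6667 -0.0184] op 0.234 q [-0.4046  0.2356  1.8306 -0.0064  1.068   0.5242]
angle 18.5 r 0.0684 Frad -2.566874126556841 Fcw -4.140749837453079
[[0.0007, -0.0023, -0.0003], [0.0007, -0.0023, -0.0003], [0.0006, -0.0023, -0.0003], [0.0005, -0.0023, -0.0003], [0.0004, -0.0023, -0.0003], [0.0004, -0.0023, -0.0003]]
[[-0.29, -0.09, 0], [-0.29, -0.08, 0], [-0.29, -0.07, 0], [-0.29, -0.07, 0], [-0.29, -0.06, 0], [-0.3, -0.05, 0]]
top blue 1408 [ 0.7572 -0.101   0.1297]
top orange 3687 [ 0.818  -0.2066  0.0033]
scene blue 6 [ 0.693  -0.0708  0.1296]
scene orange 97 [ 0.818  -0.1498  0.1149]
```

move_arm(linear=[[0, -0.002, -0.0008], [0.0002, -0.0021, -0.0004], [0.0002, -0.0021, 0]], twist=[[0, 0.1, -2], [0, 0, -2], [0, 0, -2]])

```text
time: 27.52
eef_pos: [0.5915, -0.15, 0.1395]
tcp_rot: [0.964, 0.267, 0.001, 0.004]
contact_force: [-3.6, 2.5, -4.2]
opening: 0.236
```

Run:
```python
from h import *
plan2(2,6,tw=.3); tray()
```

```text
t 27.52 pos [ 0.5915 -0.15    0.1395] yaw -59.07 level [ 0.4397  0.2852 -0.0001] F [-3.5657  2.5359 -4.1646] T [0.7432 0.687  0.0829] op 0.236 q [-0.4124  0.2414  1.8235 -0.0057  1.069   0.6213]
angle 13.5 r 0.0684 Frad -2.8725763811597247 Fcw -3.300553717816844
[[0.0005, -0.0023, -0.0003], [0.0005, -0.0023, -0.0003], [0.0004, -0.0023, -0.0003], [0.0003, -0.0024, -0.0003], [0.0002, -0.0024, -0.0003], [0.0002, -0.0024, -0.0003]]
[[-0.29, -0.07, 0], [-0.29, -0.06, 0], [-0.3, -0.05, 0], [-0.3, -0.04, 0], [-0.3, -0.03, 0], [-0.3, -0.02, 0]]
top blue 1443 [ 0.7559 -0.1013  0.1304]
top orange 3580 [ 0.8177 -0.2064  0.0037]
scene blue 5 [ 0.6996 -0.0711  0.1302]
scene orange 91 [ 0.8187 -0.1601  0.115 ]
```

move_arm(linear=[[-0.0005, -0.002, -0.0015], [-0.0002, -0.002, -0.001], [0, -0.002, -0.0005]], twist=[[0.1, 0.1, -1], [0, 0, -1], [0, 0, -1]])

```text
time: 27.87
eef_pos: [0.5924, -0.153, 0.1393]
tcp_rot: [0.971, 0.241, 0.003, 0.0]
contact_force: [-3.7, 9.7, 1.5]
opening: 0.237
```

Run:
```python
from h import *
plan2(2,6,tw=.3); tray()
```

```text
t 27.87 pos [ 0.5924 -0.153   0.1393] yaw -62.11 level [-0.0584  0.3566 -0.0003] F [-3.6644  9.6638  1.4758] T [1.7292 0.9447 0.0286] op 0.237 q [-0.4198  0.2455  1.819   0.0039  1.0718  0.6622]
angle 10.9 r 0.0686 Frad -1.770637139905009 Fcw -10.182432674807584
[[0.0004, -0.0023, -0.0003], [0.0003, -0.0023, -0.0003], [0.0003, -0.0024, -0.0003], [0.0002, -0.0024, -0.0003], [0.0001, -0.0024, -0.0003], [0.0001, -0.0024, -0.0003]]
[[-0.3, -0.05, 0], [-0.3, -0.04, 0], [-0.3, -0.03, 0], [-0.3, -0.03, 0], [-0.3, -0.02, 0], [-0.3, -0.01, 0]]
top blue 1481 [ 0.7546 -0.1034  0.1309]
top orange 3546 [ 0.8188 -0.2067  0.0033]
scene blue 7 [ 0.7043 -0.072   0.1307]
scene orange 87 [ 0.8192 -0.165   0.1145]
```

That's the top stop: the force rose to about 10 N and the tray book reads 0.131. I'll ease off at once.

move_arm(linear=[[0, 0.0018, 0], [0, 0, 0]], twist=[[0, 0, 0], [0, 0, 0]])

```text
time: 28.13
eef_pos: [0.592, -0.1517, 0.1393]
tcp_rot: [0.97, 0.242, 0.002, 0.001]
contact_force: [-3.3, 1.3, -2.6]
opening: 0.235
```

Run:
```python
from h import *
plan2(2,1,tw=.3); tray()
```

```text
t 28.13 pos [ 0.592  -0.1517  0.1393] yaw -61.95 level [ 0.1009  0.2893 -0.0004] F [-3.3149  1.2592 -2.6358] T [ 0.2767  0.6199 -0.0178] op 0.235 q [-0.4168  0.2442  1.8205  0.0005  1.0716  0.6642]
angle 12.1 r 0.0685 Frad -2.978291305481076 Fcw -1.9245230910131437
[[0.0005, -0.0023, -0.0003]]
[[-0.29, -0.06, 0]]
top blue 1470 [ 0.755  -0.1017  0.1307]
top orange 3551 [ 0.8182 -0.2067  0.0033]
scene blue 5 [ 0.6932 -0.07    0.1308]
scene orange 84 [ 0.8198 -0.1693  0.1143]
```

The tray holds at about 43 mm, the top stop. Opening now.

move_arm(linear=[[-0.001, 0, -0.0005], [0, 0, 0], [0, 0, 0], [0, 0, 0], [0, 0, 0]], twist=[[0, 0, 0], [0, 0, 0], [0, 0, 0], [0, 0, 0], [0, 0, 0]], grip=0.8)

```text
time: 28.65
eef_pos: [0.5982, -0.1567, 0.1447]
tcp_rot: [0.97, 0.241, 0.012, 0.009]
contact_force: [-0.5, -0.7, -0.1]
opening: 0.799
```

Run:
```python
from h import *
hand((.594,-.151)); tray()
```

```text
t 28.65 pos [ 0.5982 -0.1567  0.1447] yaw -62.08 level [ 0.6936  1.5699 -0.0125] F [-0.4662 -0.6574 -0.1369] T [-0.0177  0.0161  0.0182] op 0.799 q [-0.4201  0.2409  1.8138  0.0001  1.0569  0.6631]
958 [ 0.5923 -0.1513  0.172 ] tool [-0.0022 -0.0069 -0.0273] ang 12.282273984260263 0.0689195456301128
top blue 1482 [ 0.7539 -0.1032  0.1309]
top orange 3506 [ 0.8203 -0.2063  0.0032]
scene blue 5 [ 0.696  -0.0671  0.1311]
scene orange 92 [ 0.8185 -0.1681  0.1154]
```

move_arm(linear=[[-0.002, 0.002, 0.006], [-0.001, 0.001, 0.012], [0, 0, 0.015], [0, 0, 0.015], [0, 0, 0.015], [0, 0, 0.015], [0, 0, 0.015], [-0.01, 0, 0.015], [-0.02, 0, 0.01], [-0.02, 0, 0.01], [-0.02, 0, 0], [-0.02, 0, 0], [0, 0, 0], [0, 0, 0]], twist=[[0, 0.3, 0], [0, 0.3, 0], [0, 0.3, 0], [0, 0, 0], [0, 0, 0], [0, 0, 0], [0, 0, 0], [0, 0, 0], [0, 0, 0], [0, 0, 0], [0, 0, 0], [0, 0, 0], [0, 0, 0], [0, 0, 0]])

```text
time: 29.97
eef_pos: [0.4995, -0.1503, 0.283]
tcp_rot: [0.97, 0.242, 0.004, 0.008]
contact_force: [-0.0, 0.8, 0.2]
opening: 0.801
```

Run:
```python
from h import *
show(); tray()
c=cam("scene"); cv2.imwrite('pics/s12.png',cv2.resize(c['img'][110:250,130:330],None,fx=3.5,fy=3.5,interpolation=cv2.INTER_CUBIC))
P=cloud(c)
near=np.hypot(P[...,0]-.525,P[...,1]+.166)
for nm,zl,zh,r0,r1 in (("lug",.15,.165,0,.02),("handle",.166,.18,.05,.09),("flange",.105,.121,0,.027)):
    m=(near>r0)&(near<r1)&(P[...,2]>zl)&(P[...,2]<zh); print(nm,m.sum(),np.median(P[m],0))
```

```text
t 29.97 pos [ 0.4995 -0.1503  0.283 ] yaw -61.94 level [ 0.7796  0.6128 -0.0015] F [-0.0282  0.7699  0.2121] T [ 0.0237  0.0113 -0.035 ] op 0.801 q [-0.4836 -0.0965  1.9088 -0.0073  1.3134  0.5992]
top blue 1564 [ 0.7508 -0.1041  0.1308]
top orange 3997 [ 0.8246 -0.2065  0.0028]
scene blue 41 [ 0.7094 -0.1198  0.131 ]
scene orange 75 [ 0.8227 -0.1672  0.1144]
lug 46 [ 0.5268 -0.1604  0.1571]
handle 40 [ 0.595  -0.1453  0.1721]
flange 99 [ 0.5277 -0.1547  0.1142]
```

View pics/s12.png

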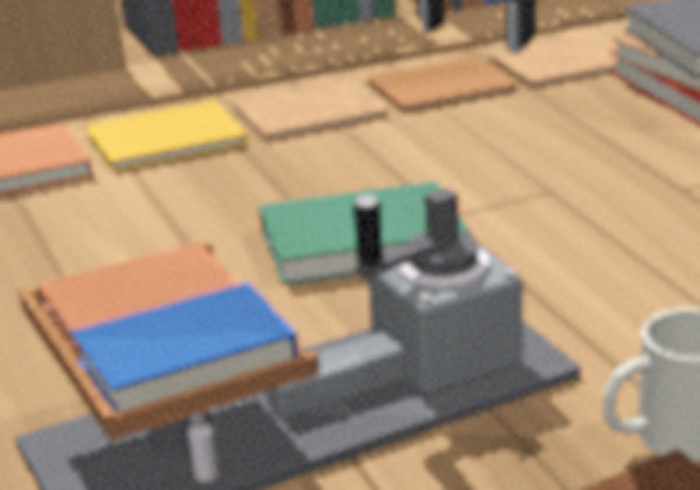

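The crank is seated (lug at crop pixel (440,215), flange top at 0.114), the tray is up with the blue book's top at 0.131, and the gripper is clear. The mug and green book haven't moved. Handing in.

Run:
```python
from plant import *
print(sign_off())
```

```text
the job is handed in; nothing more can be done
None
```

The crank is in the lift and the tray is up at its top stop, but I slightly exceeded the 10 N handle limit for a moment at the stop. The job was handed in at about 30 s, with no verdict reported.

**What I did:** I lifted the crank out of its block by the lug and lowered it into the throat. Turning it about 28° clockwise under a light press, it dropped fully home. I then wound it clockwise by the handle to the stop, with one regrip on the way, let go and backed clear.

**Last checks:**
- **Seating:** the flange top is at 0.114 m, as expected for the flange resting on the collar.
- **Tray:** the blue book on it reads 0.131 m, which puts the tray at about 0.043 m. It stayed there after I let go.
- **Surroundings:** in the last close-up the mug (partly in frame) and green book look untouched. I did not re-check the brown book after winding, but the arm never went near it.

**What disagreed or went wrong:**
- **Force at the stop:** one reading showed about 10.2 N at the handle, just over the 10 N limit. I eased off in the next move.
- **Winding load:** it reached about 8 N mid-turn instead of the stated 4 N, because the pads had slid 8–12 mm across the sleeve. The regrip re-centred them, but the load touched 8 N once more before settling to 4–5 N.
- **Sag while carrying:** the arm dropped about 30 mm on the way to the lift, and the crank's tip brushed the collar at about 3 N.

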